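Stand the reference chart on its folding leg

ROBOT

A 6-joint arm with a two-finger parallel gripper is mounted at the origin on a cart in front of the work surface, level with it; the furniture and walls round the work are solid. World frame = base frame: x ahead of the robot, y to its left, z up, the work surface at z = 0. Lengths are in mm, angles in rad, forces in N, time in s.
With the tool pointing down it reaches from about 275 to 750 mm from the base axis. Payload 10.2 kg.
Tool frame: the origin (TCP) lies at the very end of the fingers, on their centre line; the grasp point (between the pads) lies 19 mm behind it; z points along the fingers, x is the direction in which the jaws open and shut, and the axes are right-handed (so a half turn about z gives the same grasp; the last joint's range is limited). The gripper opens to 85 mm and grips with 20 to 120 N. Pads are 22 mm wide; open, the fingers measure 114 mm over their backs; the gripper's body (76 mm by 85 mm) begins 54 mm behind the grasp point. The pads swing forward as they close: fully open they stand 13 mm farther back than shut.
Start: joints at [1.013, 0.313, 1.498, -0, 1.331, -0.223], TCP at [172.517, 495.852, 231.294] pointing down, gripper open.
Joint ranges: [-2.94, 2.94], [-0.97, 2.17], [0.19, 2.56], [-1.23, 4.37], [0.02, 3.11], [-2.88, 2.88]. Speed limits (rad/s): [2.39, 2.39, 3.01, 3.14, 3.14, 3.14].

INTERFACE

Orientations are given as a unit quaternion [w, x, y, z].
In Python, from rig import ctrl, cams gives the robot as it stands.
- The arm moves only by the tool play_rows, never from a script. Its argument "steps" is a list of rows, each a list of 2 entries, a list of its own where there are three numbers: the shift along the tool's x, y, z normalised to -1 to 1, where 1 is 0.75 m, then the turn, a rotation vector about the tool's x, y, z normalised to -1 to 1, where 1 is 45 degrees. A call has 1 to 20 rows; each row shifts and turns the commanded pose from where the row before left it, along the tool's axes as they then stand; what a row does not reach is not made up. A row lasts 1/10 s, in which the tool goes at most 50 mm and 8.59 degrees, less where a joint would pass 70% of its speed; a pose out of reach is approached as far as the arm can. A call with a number of a shift or a turn outside -1 to 1 is refused whole. A call with a gripper value outside its range is refused whole. "grip" is the closure, from 0 (fully open) to 1 (shut), set as the call begins (left out, the last holds). The fingers move at their own pace and stop on an object; "squeeze" is the grip in N (left out, the last holds). Time passes only in rows, so rows that do not move let the fingers close. It gives the time, the measured TCP pose, the force and the opening at its end, in the units of the state.
- ctrl.sense(): the state, without advancing time (a new reading comes with each control period).
- cams.capture(name): name is "scene" or "top" or "wrist"; returns the picture (480x640x3 uint8, red, green, blue); there is no depth.
- cams.camera_info(name): a dict with "fx", "fy", "cx", "cy" (pixels), "xyz" and "attitude" of the camera in the world. Camera axes: x right, y up, looking along -z (the intrinsics and any distortion apply to the point x, -y, -z); pixel columns grow to the right and rows downward; lengths in mm; the calibration is good to about 2 mm. A picture is of the moment at which its call begins: read the wrist's pose just before it. camera_info takes no time and is no camera call; for the wrist camera it gives the pose at the moment of the call.
- ctrl.finish_job(): hands the job in, once; it reports no verdict.
Trained networks look in the newest picture that a camera, given by its name, has taken for a name from the list of things; names that differ only in an ending like _2 or _b are one class to them, and where a whole thing is asked for, a point or a joint stands for the part that bears it (a point fixed in the world has none). Each returns a list of dicts, best first, with "p" (0 to 1); they miss things now and then, are a little off and sometimes report something else, mostly with a low value. They report only what shows in the picture. A call takes as long as a camera call. They do not tell look-alikes from the thing itself.
- cams.search_frame(camera, thing): "rect" ([centre column, centre row, width, height] in pixels, round what is visible of it).
- cams.tip_of(camera, thing): "pixel" ([column, row] in pixels: a listed point, or the origin of a listed thing).
The state is a dict: "time_s": time; "joints": joint angles; "dq": joint speeds; "tau": joint torques, N m; "eef_pos": TCP position; "ee_rot": TCP orientation; "force": force on the tool from outside, world axes, zero at the start; "wrist_torque": the same for the moment, N m; "grip_width": opening from 0.0 (shut) to 1.0 (fully open).
Only numpy, scipy, OpenCV 4.12 (cv2) and the standard library are available. Lean on these libraries where they do the work, as an engineer would, in place of code of your own. Each camera call takes 0.05 s, during which the arm holds its last target.

TASK

One of the two reference charts in the small racks has a folding leg on its back: pull that leg out fully by its ball knob, then lift the chart out of its rack and stand it upright on the leg in the middle of the dark rubber mat, square with the mat, its face towards the right end of the desk as it already faces in the rack. Do not let it fall over, and leave the other, lower chart in its rack.

Things in the scene. Friction and masses are not known exactly. Their poses are not given: they have to be found in the camera images.
- chart: Chart with the folding leg: loose grey panel 150x90 high x10 mm, 0.4 kg, white face. Origin: middle of its rear lower edge, 8 mm above the desk in the rack. x points backwards out of its back (face looks to -x), y along the width, z vertical while it leans back 20 degrees (top towards +x), as it does in the rack and on the open leg: its rear face runs up from the origin along (0.342, 0, 0.940).
- chart_top (a point): Middle of the chart's upper edge (mid-width, mid-thickness), 26 mm behind and 86 mm above the chart's origin; axes as the chart's. Here it can be pinched from above across its 10 mm thickness: between the side bars of the leg (68 mm clear) nothing stands behind the panel.
- chart_mid (a point): Middle of the chart's footprint: 26 mm behind the chart's origin along its x, at the same height; axes as the chart's.
- leg (a joint): Leg hinge, rad: 0 folded against the chart's back, 0.663 (38 degrees) fully open at its stop; stays where left (friction 0.025 N m). The leg is a U-shaped steel bail: two side bars 76 mm apart, a rubber foot bar 69 mm below the hinge. The hinge line runs along the chart's y. Opening turns it about the chart's -y: the foot bar swings away from the back, the ball goes back and up.
- leg_hinge (a point): Middle of the leg's hinge line, 32 mm behind and 69 mm above the chart's origin. Its frame turns with the leg: y along the hinge line, z up along the leg, x out of the leg's back.
- leg_ball (a point): Centre of the black ball knob (16 mm diameter) on a stem behind one side bar of the leg; at (28, 38, -18) mm from leg_hinge in its frame. Leg folded: 52 mm behind, 38 mm to +y of and 43 mm above the chart's origin. Opening carries it round the hinge, 12 mm back and 18 mm up. Pinch it from above, closing along the chart's y; it turns in the grip.
- rack: Small fixed aluminium rack holding the chart: two end blocks 61 to 82 mm either side of its middle and a low strip in front, open between. Blocks: ledge 8 mm high, rear rest to 54 mm, front lip to 21 mm, both leaning 20 degrees like the panel, about 1.5 mm play. Origin on the desk under the chart's, same axes. Lift the chart out along its own plane, at least 30 mm.
- mat: Dark rubber mat with a thin grey border line, 150 x 200 mm, 3 mm thick, fixed flat on the desk. Origin: centre of its underside. x (along the 150 mm side) points to the left, roughly world +y; the standing chart's x shall point the same way. y runs along the 200 mm side, as the chart's width shall.
- plain_chart: The other chart, to be left alone, in a rack of the same kind: same width and thickness, only 66 mm high, no leg on its back. Origin and axes as for the chart.
Things that resemble listed ones, but are neither listed nor needed, are in the scene too. Several things have the shape of the mat; the one meant has the colours described above.

How it is judged:
By the outcome, as a careful person would: the job done as asked, in the order asked, and still so for the second after the job is handed in, with the robot touching nothing.
It also fails if it takes over 53 s, if anything falls off the work surface, if the arm or the gripper's body presses on something with over 40 N, if the wrist force passes 120 N, or if a joint passes its speed limit or range.

## Working session

There is one attempt and no reset: what is moved stays moved. The work goes in short steps, Python scripts to look and compute and a tool call to move; the robot and the scene stay as the last step left them, time stands still between calls to the robot, and variables do not carry over. Pictures are saved under pics/ and viewed, and the job is handed in when it is done.

Besides the shell and the picture viewer there is one more tool, called after "Call:" as a command line: name --argument value ..., lists and objects as JSON in quotes. play_rows: Moves the arm, as the interface text tells. Its arguments: {"type":"object","properties":{"steps":{"type":"array"},"grip":{"type":"number"},"squeeze":{"type":"number"}},"required":["steps"]}

```bash
ls; mkdir -p pics; python3 - <<'E'
from rig import ctrl,cams
import cv2
print(ctrl.sense())
for n in ("scene","top","wrist"):
    im=cams.capture(n); cv2.imwrite(f"pics/{n}0.png",im[:,:,::-1]); print(n,cams.camera_info(n))
    for t in ("chart","plain_chart","mat","rack"):
        print(t,[(round(d['p'],2),[round(v) for v in d['rect']]) for d in cams.search_frame(n,t)][:5])
    for t in ("leg_ball","chart_top"):
        print(t,[(round(d['p'],2),[round(v) for v in d['pixel']]) for d in cams.tip_of(n,t)][:5])
print(ctrl.sense()['time_s'])
E
```

```text
pics
{'time_s': 0.0, 'joints': array([ 1.01256938e+00,  3.13463214e-01,  1.49843332e+00,  2.21654341e-05,
        1.33096161e+00, -2.23382468e-01]), 'dq': array([ 6.55465234e-04,  2.12807773e-05, -5.13402728e-04,  2.19002375e-03,
       -8.65677645e-04, -1.06889693e-03]), 'tau': array([-1.33140213e-03, -4.12276447e+01, -2.59745622e+01, -2.90765629e-04,
        4.14043883e-03, -3.80024119e-06]), 'eef_pos': array([172.39142472, 495.63054952, 230.72971881]), 'ee_rot': array([ 2.33312215e-04,  8.15054215e-01,  5.79384351e-01, -5.88260463e-04]), 'force': array([-0.43475783,  0.31694996, -0.2482479 ]), 'wrist_torque': array([-0.0534452 ,  0.00331898,  0.04906704]), 'grip_width': 0.998543084946139}
scene {'fx': 451.8471012945696, 'fy': 451.8471012945696, 'cx': 314.2409683841658, 'cy': 234.08365994608207, 'xyz': array([-232.20948378, -459.81177813,  955.78182826]), 'attitude': array([ 0.81872128,  0.34930823, -0.16817666, -0.42355146])}
chart [(0.72, [338, 235, 40, 47])]
plain_chart [(0.58, [462, 322, 38, 52])]
mat [(0.73, [179, 207, 73, 48]), (0.22, [342, 249, 47, 43])]
rack [(0.77, [340, 2
[... 212 characters left out ...]
6856031,  121.3810147 , 1293.47708105]), 'attitude': array([-0.69712326, -0.05056192,  0.05722405,  0.7128731 ])}
chart [(0.88, [346, 226, 22, 58])]
plain_chart [(0.69, [491, 248, 2, 56])]
mat [(0.72, [160, 280, 53, 75]), (0.58, [262, 230, 64, 74])]
rack [(0.86, [351, 231, 27, 55])]
leg_ball [(0.57, [336, 241])]
chart_top [(0.61, [341, 227]), (0.43, [260, 230])]
wrist {'fx': 361.8105699446781, 'fy': 361.8105699446781, 'cx': 322.8029162729481, 'cy': 236.21263068638507, 'xyz': array([104.30327824, 519.56277159, 374.18321191]), 'attitude': array([ 0.80687998, -0.11711889, -0.08389694,  0.57287797])}
chart []
plain_chart []
mat [(0.72, [431, 348, 160, 166])]
rack []
leg_ball []
chart_top []
1.05
```

View pics/scene0.png

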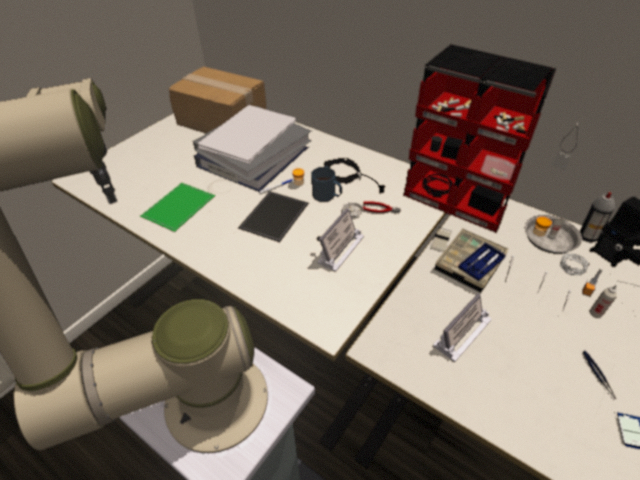

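View pics/top0.png

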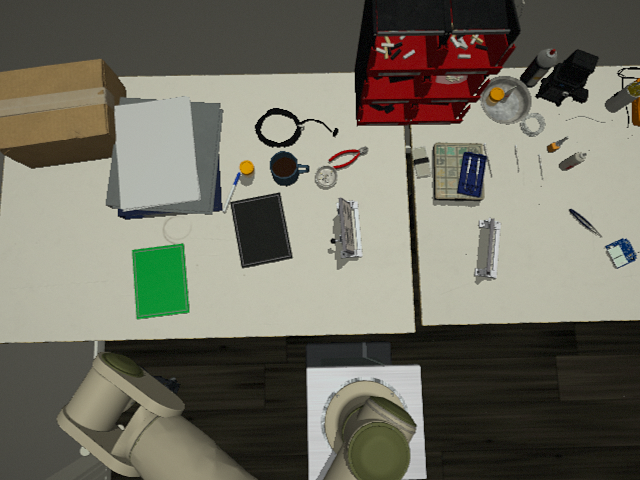

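View pics/wrist0.png

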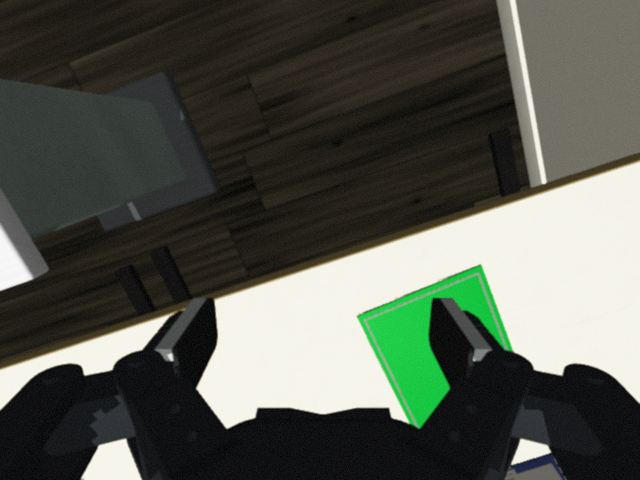

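```bash
python3 - <<'E'
import cv2
a=cv2.imread('pics/top0.png')
cv2.imwrite('pics/topc.png',cv2.resize(a[180:330,110:380],None,fx=2.95,fy=2.95,interpolation=cv2.INTER_CUBIC))
a=cv2.imread('pics/scene0.png')
cv2.imwrite('pics/scenec.png',cv2.resize(a[170:370,280:500],None,fx=3,fy=3,interpolation=cv2.INTER_CUBIC))
E
```

```text
(no output)
```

View pics/topc.png

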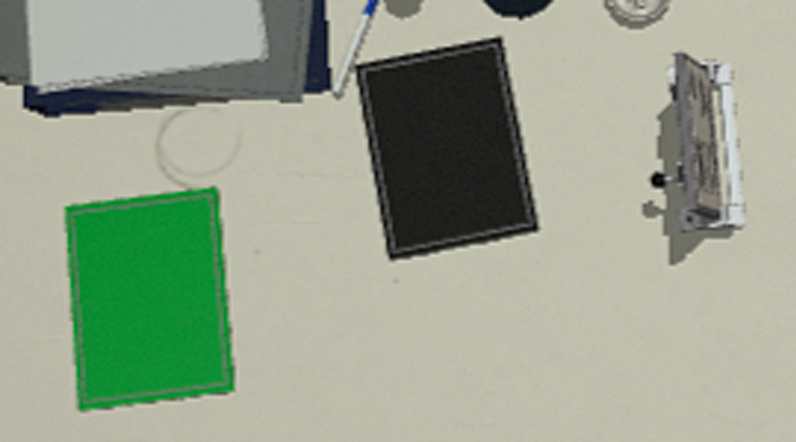

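View pics/scenec.png

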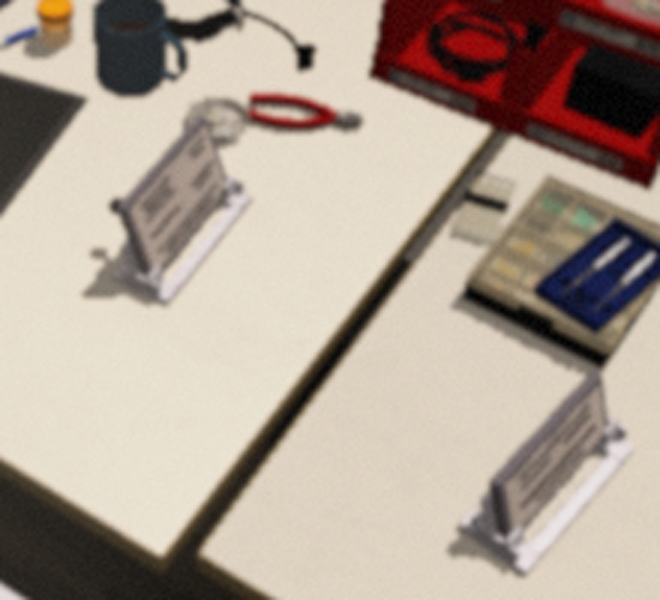

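The chart candidates in the top view are the panel at (346,226), which has a black ball behind it at (333,241), and the lower panel at (488,248), which has no ball and is the plain one. The mat candidates are green (160,280) and black with a grey border (262,230). I choose the chart at (346,226) and the black mat. The crop shows the ball on the left, near-robot side, which agrees with chart +y pointing towards the robot. Next I'll measure.

```bash
cat > h.py <<'E'
import numpy as np, cv2
from scipy.spatial.transform import Rotation as R
from rig import ctrl,cams
def Rq(q): return R.from_quat([q[1],q[2],q[3],q[0]])
def proj(ci,P):
    P=np.atleast_2d(P); c=Rq(ci['attitude']).inv().apply(P-ci['xyz'])
    return np.c_[ci['cx']+ci['fx']*c[:,0]/-c[:,2], ci['cy']+ci['fy']*c[:,1]/c[:,2]]
def ray(ci,uv):
    d=np.array([(uv[0]-ci['cx'])/ci['fx'],-(uv[1]-ci['cy'])/ci['fy'],-1]); return Rq(ci['attitude']).apply(d)
def onplane(ci,uv,z):
    d=ray(ci,uv); return ci['xyz']+d*(z-ci['xyz'][2])/d[2]
def snap(n,f):
    ci=cams.camera_info(n); im=cams.capture(n); cv2.imwrite(f'pics/{f}.png',im[:,:,::-1]); return ci,im
def quad(ci,im,thr=60,near=None):
    m=(im.max(2)<thr).astype(np.uint8); 
    cs,_=cv2.findContours(m,cv2.RETR_EXTERNAL,cv2.CHAIN_APPROX_NONE)
    return cs
def tilt(yaw,t): # chart pose yaw; returns chart rotation
    return R.from_euler('z',yaw)
def go(pos,rot):
    s=ctrl.sense(); Rc=Rq(s['ee_rot']); d=Rc.inv().apply(np.array(pos)-s['eef_pos'])
    rv=(Rc.inv()*rot).as_rotvec()
    n=max(int(np.ceil(np.linalg.norm(d)/49)),int(np.ceil(np.degrees(np.linalg.norm(rv))/8.5)))
    print('cur',s['eef_pos'].round(1),'tool shift mm',d.round(1),'rotvec deg',np.degrees(rv).round(2),'min rows',n)
    print(' norm shift',(d/750).round(4),'norm turn',(rv/np.radians(45)).round(4))
    return d,rv
def down(yaw,tiltaxis=None,ang=0):
    x=np.array([np.cos(yaw),np.sin(yaw),0]); z=np.array([0,0,-1.]); y=np.cross(z,x)
    return R.from_matrix(np.c_[x,y,z])
E
python3 - <<'E'
from h import *
ci=cams.camera_info('top'); im=cv2.imread('pics/top0.png')[:,:,::-1]
sub=im[185:275,225:300]; m=(sub.max(2)<110).astype(np.uint8)
m=cv2.morphologyEx(m,cv2.MORPH_OPEN,np.ones((3,3)))
m=cv2.morphologyEx(m,cv2.MORPH_CLOSE,np.ones((5,5)))
cs,_=cv2.findContours(m,cv2.RETR_EXTERNAL,cv2.CHAIN_APPROX_NONE); c=max(cs,key=cv2.contourArea)
r=cv2.minAreaRect(c); b=cv2.boxPoints(r)+[225,185]; P=np.array([onplane(ci,p,3) for p in b])
print(b,P,P.mean(0)); 
for i in range(4): e=P[(i+1)%4]-P[i]; print(np.linalg.norm(e),np.degrees(np.arctan2(e[1],e[0])))
print('ball',onplane(ci,(333,241),43)); print('top',onplane(ci,(345,226),94))
cs=cams.camera_info('scene')
# triangulate chart_top
def tri(a,ua,b,ub):
    A=[];y=[]
    for c,u in((a,ua),(b,ub)):
        d=ray(c,u);d/=np.linalg.norm(d);M=np.eye(3)-np.outer(d,d);A.append(M);y.append(M@c['xyz'])
    return np.linalg.lstsq(np.vstack(A),np.hstack(y),rcond=None)[0]
print(tri(ci,(341,227),cs,(335,222)))
for t in (.3,): pass
E
```

```text
[[228.81027174 201.61341095]
 [279.4379425  191.87731934]
 [292.24821472 258.49073029]
 [241.62054443 268.2268219 ]] [[628.30889211 375.704071     3.        ]
 [654.66833453 226.65742119   3.        ]
 [455.97217385 191.44485051   3.        ]
 [431.03018634 337.30612711   3.        ]] [542.49489671 282.77811745   3.        ]
151.35958517429643 -79.9707372300585
201.79219360936733 -169.95048566604422
147.97842664660254 99.70361156182278
200.98081959546826 11.014229483718896
ball [498.42325701  73.90272673  43.        ]
top [531.18926703  42.127855    94.        ]
[531.4678807   48.92023989 102.24547506]
```

```bash
python3 - <<'E'
from h import *
go([545,212,270],down(np.radians(10)))
ci=cams.camera_info('wrist'); print(Rq(ci['attitude']).as_matrix().round(3))
E
```

```text
cur [172.5 495.8 231.3] tool shift mm [-145.7  445.1  -38.7] rotvec deg [ 0.    0.   60.82] min rows 10
 norm shift [-0.1942  0.5934 -0.0516] norm turn [0.0000e+00 1.0000e-04 1.3515e+00]
[[ 0.33  -0.905 -0.27 ]
 [ 0.944  0.316  0.093]
 [ 0.001 -0.285  0.958]]
```

Call:
play_rows --steps '[[[-0.017,0.06,-0.005],[0,0,0]],[[-0.017,0.06,-0.005],[0,0,0]],[[-0.017,0.06,-0.005],[0,0,0]],[[-0.017,0.06,-0.005],[0,0,0]],[[-0.017,0.06,-0.005],[0,0,0]],[[-0.017,0.06,-0.005],[0,0,0]],[[-0.017,0.06,-0.005],[0,0,0]],[[-0.017,0.06,-0.005],[0,0,0]],[[-0.012,0.05,-0.01],[0,0,0]],[[0,0,0],[0,0,0.17]],[[0,0,0],[0,0,0.17]],[[0,0,0],[0,0,0.17]],[[0,0,0],[0,0,0.17]],[[0,0,0],[0,0,0.17]],[[0,0,0],[0,0,0.17]],[[0,0,0],[0,0,0.17]],[[0,0,0],[0,0,0.16]],[[0,0,0],[0,0,0]]]'

```text
time_s: 2.85
eef_pos: [511.5, 260.4, 268.7]
ee_rot: [0.0, 0.996, 0.087, -0.0]
force: [-0.6, -0.9, 0.0]
grip_width: 1.002
```

```bash
python3 - <<'E'
from h import *
ci,im=snap('wrist','w1'); import pickle; pickle.dump((ci,im),open('w1.pkl','wb'))
s=ctrl.sense(); print(s['eef_pos'],s['ee_rot'],s['joints'],s['time_s'])
E
```

```text
[511.46929073 260.39838118 268.76282142] [ 9.40774994e-06  9.96024258e-01  8.90824123e-02 -3.31478623e-05] [ 2.66871626e-01  4.00294083e-01  1.27804496e+00 -6.84182892e-06
  1.46332219e+00  8.84710464e-02] 2.9
```

View pics/w1.png

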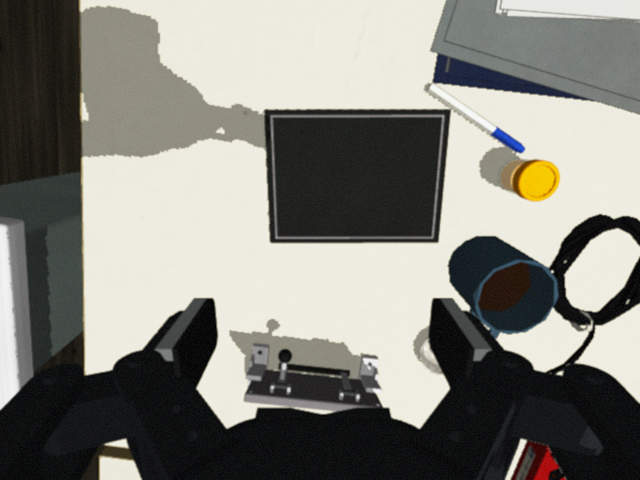

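Call:
play_rows --steps '[[[0.0,0.06,0],[0,0,0]],[[0,0.06,0],[0,0,0]],[[0,0.06,0],[0,0,0]],[[0,0.06,0],[0,0,0]],[[0,0.04,0],[0,0,0]],[[0,0,0],[0,0,0]]]'

```text
time_s: 3.5
eef_pos: [548.7, 50.4, 268.6]
ee_rot: [0.0, 0.996, 0.087, -0.0]
force: [0.4, 0.2, -0.8]
grip_width: 1.0
```

```bash
python3 - <<'E'
from h import *
import pickle
ci,im=snap('wrist','w2'); pickle.dump((ci,im),open('w2.pkl','wb'))
for t in ('leg_ball','chart_top','leg_hinge','chart','rack'): print(t,[(round(d['p'],2),np.round(d['pixel'],1)) for d in cams.tip_of('wrist',t)])
s=ctrl.sense(); print(s['eef_pos'],s['time_s'])
ci,im=pickle.load(open('w1.pkl','rb'))
x0,y0=250,95
sub=im[y0:260,x0:470]; m=(sub.max(2)<110).astype(np.uint8)
m=cv2.morphologyEx(m,cv2.MORPH_CLOSE,np.ones((5,5)))
m=cv2.morphologyEx(m,cv2.MORPH_OPEN,np.ones((9,9)))
cs,_=cv2.findContours(m,cv2.RETR_EXTERNAL,cv2.CHAIN_APPROX_NONE); c=max(cs,key=cv2.contourArea)
P=np.array([onplane(ci,(p[0]+x0,p[1]+y0),3) for p in c[:,0,:].astype(float)])
r=cv2.minAreaRect(P[:,:2].astype(np.float32)); print(r)
E
```

```text
leg_ball [(0.9, array([277. , 168.7]))]
chart_top [(0.69, array([308.2, 207.4]))]
leg_hinge []
chart [(0.69, array([309.5, 215.8]))]
rack []
[548.03984005  54.76266585 268.87718752] 3.8
((544.1709594726562, 284.3388977050781), (199.42330932617188, 147.69325256347656), 9.94809341430664)
```

View pics/w2.png

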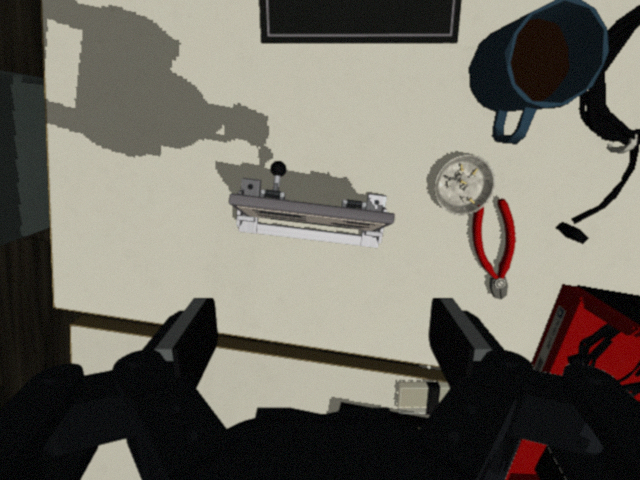

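```bash
python3 - <<'E'
from h import *
import pickle
ci,im=snap('wrist','w3'); pickle.dump((ci,im),open('w3.pkl','wb'))
for t in ('leg_ball','chart_top','leg_hinge','chart','chart_mid'): print(t,[(round(d['p'],2),np.round(d['pixel'],1)) for d in cams.tip_of('wrist',t)])
a=im[130:280,210:420,::-1]; cv2.imwrite('pics/w3c.png',cv2.resize(a,None,fx=3.8,fy=3.8,interpolation=cv2.INTER_CUBIC))
# mat from this
print(ci['xyz'],ctrl.sense()['eef_pos'])
E
```

```text
leg_ball [(0.69, array([283.4, 171.3])), (0.35, array([311.7, 211.6]))]
chart_top [(0.58, array([311.4, 211.3]))]
leg_hinge []
chart [(0.59, array([309.9, 219.1]))]
chart_mid []
[535.58789738 126.14093292 411.7591258 ] [548.15875579  53.93108572 268.81781963]
```

View pics/w3c.png

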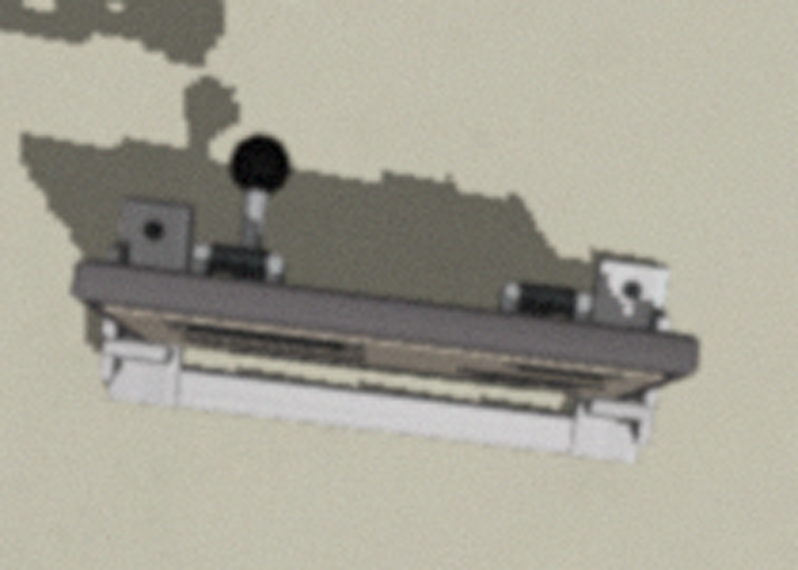

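```bash
cat > fit.py <<'E'
from h import *
from scipy.optimize import least_squares
M={'TRp':(30.8,75,84.6),'TRm':(30.8,-75,84.6),'TFp':(21.4,75,88),'TFm':(21.4,-75,88),'ball':(52,38,43)}
def chart2w(p,P,z=8):
    return R.from_euler('z',p[2]).apply(np.atleast_2d(P))+[p[0],p[1],z]
def fit(ci,obs,names,z=8):
    obs=np.array(obs);Pm=np.array([M[n] for n in names])
    f=lambda p:(proj(ci,chart2w(p,Pm,z))-obs).ravel()
    r=least_squares(f,[530,20,np.radians(95)]); return r.x,r.fun.reshape(-1,2)
E
python3 - <<'E'
from fit import *
import pickle
ci,im=pickle.load(open('w3.pkl','rb'))
N=['TRp','TRm','TFp','TFm','ball']
o=np.array([(80,263),(698,335),(76,293),(693,374),(260,163)])/3.8+[210,130]-[.37,.37]
p,r=fit(ci,o,N); print(p,np.degrees(p[2]),r.round(1))
for n in N:
    p2,r2=fit(ci,o[[i for i in range(5) if N[i]!=n]],[m for m in N if m!=n]); print(n,p2.round(1),np.degrees(p2[2]).round(2))
out=cv2.resize(im[130:280,210:420,::-1],None,fx=3.8,fy=3.8,interpolation=cv2.INTER_CUBIC)
def draw(P,z,col):
    q=((proj(ci,chart2w(p,P,z))+.37-[210,130])*3.8).astype(int); cv2.polylines(out,[q],False,col,1)
draw([(30.8,75,84.6),(30.8,-75,84.6),(21.4,-75,88),(21.4,75,88),(30.8,75,84.6)],8,(0,0,255))
draw([(-9.4,75,3.4),(-9.4,-75,3.4)],8,(0,255,0))
draw([(0,82,0),(0,-82,0)],0,(255,0,0))
draw([(52,38,43),(52,38,43)],8,(0,255,255)); draw([(52,46,43),(52,30,43)],8,(0,255,255))
cv2.imwrite('pics/w3o.png',out)
for n in('top','scene'):
    c=cams.camera_info(n); print(n,proj(c,chart2w(p,[(26,0,86),(52,38,43)])).round(1))
E
```

```text
[540.2183897   27.18251031   1.62119101] 92.88740246355208 [[-1.5 -1.8]
 [ 1.6 -0.1]
 [-1.9  1.3]
 [ 1.7  0.6]
 [ 0.2  0.5]]
TRp [539.6  27.7   1.6] 92.47
TRm [540.6  27.4   1.6] 93.0
TFp [540.   26.8   1.6] 93.21
TFm [540.6  27.1   1.6] 92.86
ball [540.3  27.1   1.6] 92.91
top [[340.9 223.3]
 [331.9 240.2]]
scene [[333.  222.6]
 [318.1 238.1]]
```

View pics/w3o.png

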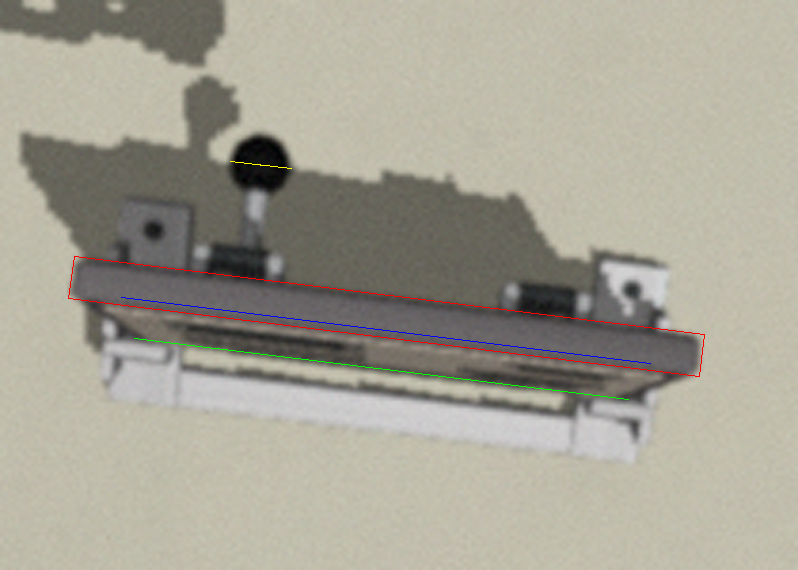

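```bash
cat >> fit.py <<'E'
def toolrot(yaw,t,mode):
    # t deg lean of tool back (body towards chart +x). mode 'ball': tool x = -chart y ; 'chart': tool x = chart normal
    X=R.from_euler('z',yaw).apply([1,0,0]);Y=R.from_euler('z',yaw).apply([0,1,0]);Z=np.array([0,0,1.])
    t=np.radians(t); z=-(np.sin(t)*X+np.cos(t)*Z)
    x=-Y if mode=='ball' else np.cos(t)*X-np.sin(t)*Z
    return R.from_matrix(np.c_[x,np.cross(z,x),z]),z
E
python3 - <<'E'
from fit import *
import pickle
ci,im=pickle.load(open('w3.pkl','rb'))
p=[540.2,27.2,np.radians(92.9)]
for q in [(120,203),(193,207),(598,250),(667,265)]:
    w=onplane(ci,np.array(q)/3.8+[210,130],54); print('block',R.from_euler('z',-p[2]).apply(w-[p[0],p[1],0]).round(1))
b=chart2w(p,(52,38,43))[0]; print('ball',b)
rot,z=toolrot(p[2],10,'ball')
X=R.from_euler('z',p[2]).apply([1,0,0])
tcp=b+2.5*X+14*z; print('grasp TCP',tcp); go(tcp-70*z,rot)
E
```

```text
block [37.7 72.7 54. ]
block [39.  53.7 54. ]
block [ 41.2 -52.7  54. ]
block [ 39.5 -71.4  54. ]
ball [499.61783154  77.21087485  51.        ]
grasp TCP [499.6143444   77.27971209  37.21269146]
cur [548.2  53.9 268.8] tool shift mm [-42.2 -43.6 162.7] rotvec deg [-9.99 -0.63  7.18] min rows 4
 norm shift [-0.0562 -0.0581  0.2169] norm turn [-0.2219 -0.014   0.1596]
```

Call:
play_rows --steps '[[[0,0,0],[-0.111,-0.007,0.08]],[[0,0,0],[-0.111,-0.007,0.08]],[[0,0,0],[0,0,0]],[[0,0,0],[0,0,0]]]' --grip 0.6

```text
time_s: 4.5
eef_pos: [548.2, 54.0, 268.7]
ee_rot: [0.086, 0.996, 0.026, 0.002]
force: [0.6, -0.2, -0.2]
grip_width: 0.402
```

```bash
python3 - <<'E'
from fit import *
p=[540.2,27.2,np.radians(92.9)]
b=chart2w(p,(52,38,43))[0]
rot,z=toolrot(p[2],10,'ball');X=R.from_euler('z',p[2]).apply([1,0,0])
go(b+2.5*X+14*z-70*z,rot); s=ctrl.sense(); print(s['time_s'],s['grip_width'])
E
```

```text
cur [548.2  54.  268.7] tool shift mm [-47.2 -65.3 153.7] rotvec deg [-0.12  0.01  0.1 ] min rows 4
 norm shift [-0.0629 -0.087   0.2049] norm turn [-0.0026  0.0002  0.0021]
4.5 0.402221769013911
```

Call:
play_rows --steps '[[[-0.03,-0.045,0.02],[0,0,0]],[[-0.033,-0.042,0.03],[0,0,0]],[[0,0,0.05],[0,0,0]],[[0,0,0.055],[0,0,0]],[[0,0,0.05],[0,0,0]],[[0,0,0],[0,0,0]],[[0,0,0],[0,0,0]]]'

```text
time_s: 5.2
eef_pos: [499.7, 88.5, 107.1]
ee_rot: [0.087, 0.996, 0.024, 0.002]
force: [-0.0, 0.6, -0.1]
grip_width: 0.399
```

```bash
python3 - <<'E'
from fit import *
p=[540.2,27.2,np.radians(92.9)]
b=chart2w(p,(52,38,43))[0]
rot,z=toolrot(p[2],10,'ball');X=R.from_euler('z',p[2]).apply([1,0,0])
go(b+2.5*X+14*z,rot); s=ctrl.sense(); print(s['time_s'],s['grip_width'])
ci,im=snap('wrist','w4'); print('ball proj',proj(ci,b),'top',proj(ci,chart2w(p,(26,0,86))))
for n in ('leg_ball','chart_top','leg_hinge'): print([(d['p'],d['pixel']) for d in cams.tip_of('wrist',n)])
s=proj(ci,ctrl.sense()['eef_pos']);print('tcp',s)
E
```

```text
cur [499.7  88.5 107.1] tool shift mm [-0.7 -1.1 70.8] rotvec deg [-0.04 -0.01 -0.08] min rows 2
 norm shift [-0.0009 -0.0014  0.0943] norm turn [-0.0009 -0.0002 -0.0019]
5.2 0.39907846077040143
ball proj [[321.14514993 259.81151351]] top [[395.03540888 345.69016076]]
[(0.95, [322.0, 259.8])]
[]
[]
tcp [[322.98570635 302.58506587]]
```

View pics/w4.png

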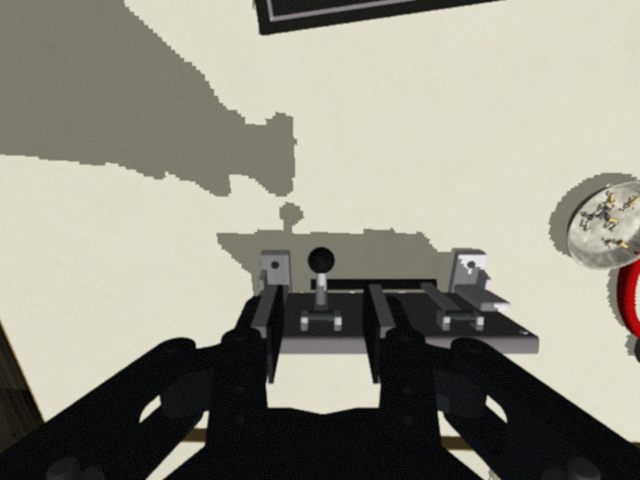

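Ball at pixel (321,260), within 1 px of the prediction (321,260), and centred between the open jaws. I'll descend and then close gently.

Call:
play_rows --steps '[[[0,0,0.03],[0,0,0]],[[0,0,0.03],[0,0,0]],[[-0.001,-0.001,0.025],[0,0,0]],[[0,0,0.01],[0,0,0]],[[0,0,0],[0,0,0]],[[0,0,0],[0,0,0]]]'

```text
time_s: 6.0
eef_pos: [499.7, 77.3, 36.9]
ee_rot: [0.087, 0.996, 0.025, 0.003]
force: [-0.6, 0.5, -0.4]
grip_width: 0.403
```

Call:
play_rows --steps '[[[0,0,0],[0,0,0]],[[0,0,0],[0,0,0]],[[0,0,0],[0,0,0]],[[0,0,0],[0,0,0]],[[0,0,0],[0,0,0]]]' --grip 1.0 --squeeze 25

```text
time_s: 6.5
eef_pos: [499.3, 77.1, 36.1]
ee_rot: [0.087, 0.996, 0.025, 0.003]
force: [0.5, -0.5, 0.2]
grip_width: 0.16
```

```bash
python3 - <<'E'
from fit import *
s=ctrl.sense(); print(s['time_s'],s['grip_width']*85,s['eef_pos'],s['force'])
ci,im=snap('wrist','w5')
E
```

```text
6.5 13.598065355437827 [499.31960045  77.14528855  36.05556082] [ 0.51327389 -0.48206484  0.15811975]
```

View pics/w5.png

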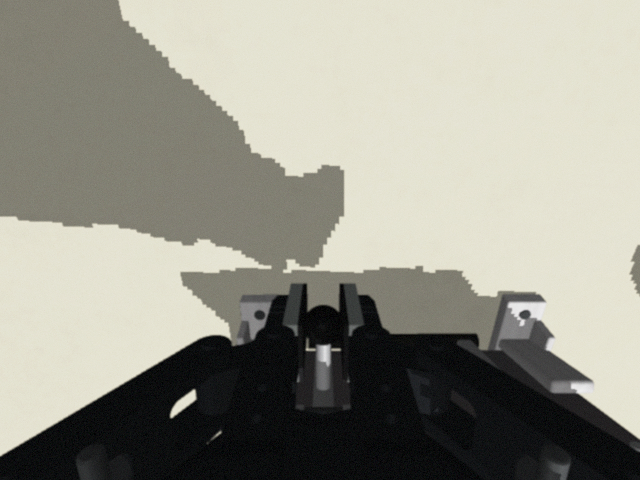

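```bash
python3 - <<'E'
from fit import *
rot,z=toolrot(np.radians(92.9),10,'ball')
Rc=R.from_euler('z',np.radians(92.9))
th=[0,4,8,13,18,23,28,33,38,40]
def b(t):
    a=np.radians(20-t); x=np.array([np.cos(a),0,-np.sin(a)]); zz=np.array([np.sin(a),0,np.cos(a)]); return 28*x-18*zz
for a,c in zip(th,th[1:]):
    print(c,(rot.inv().apply(Rc.apply(b(c)-b(a)))/750).round(4))
E
```

```text
4 [ 0.     -0.002  -0.0023]
8 [ 0.     -0.0019 -0.0025]
13 [ 0.     -0.0021 -0.0033]
18 [ 0.     -0.0018 -0.0034]
23 [-0.     -0.0015 -0.0036]
28 [ 0.     -0.0011 -0.0037]
33 [ 0.     -0.0008 -0.0038]
38 [ 0.     -0.0005 -0.0038]
40 [ 0.     -0.0001 -0.0015]
```

Call:
play_rows --steps '[[[0,-0.002,-0.0023],[0,0,0]],[[0,0,0],[0,0,0]],[[0,-0.0019,-0.0025],[0,0,0]],[[0,0,0],[0,0,0]],[[0,-0.0021,-0.0033],[0,0,0]],[[0,0,0],[0,0,0]],[[0,-0.0018,-0.0034],[0,0,0]],[[0,0,0],[0,0,0]],[[0,-0.0015,-0.0036],[0,0,0]],[[0,0,0],[0,0,0]],[[0,-0.0011,-0.0037],[0,0,0]],[[0,0,0],[0,0,0]],[[0,-0.0008,-0.0038],[0,0,0]],[[0,0,0],[0,0,0]],[[0,0,0],[0,0,0]]]'

```text
time_s: 8.05
eef_pos: [498.4, 88.5, 51.1]
ee_rot: [0.087, 0.996, 0.025, 0.002]
force: [0.1, -0.5, -1.7]
grip_width: 0.159
```

```bash
python3 - <<'E'
from fit import *
s=ctrl.sense(); print(s['time_s'],s['grip_width']*85,s['eef_pos'],s['force'],s['wrist_torque'])
ci,im=snap('wrist','w6')
cv2.imwrite('pics/sc6.png',cv2.resize(snap('scene','s6')[1][180:290,290:400,::-1],None,fx=5,fy=5,interpolation=cv2.INTER_CUBIC))
E
```

```text
8.05 13.530445591576827 [498.35934828  88.47743074  51.0727442 ] [ 0.14624621 -0.49827874 -1.72626707] [ 0.12172177  0.08579562 -0.0008954 ]
```

View pics/w6.png

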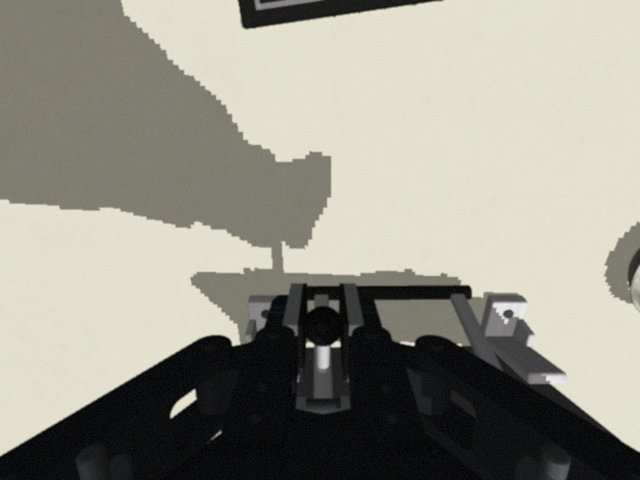

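View pics/sc6.png

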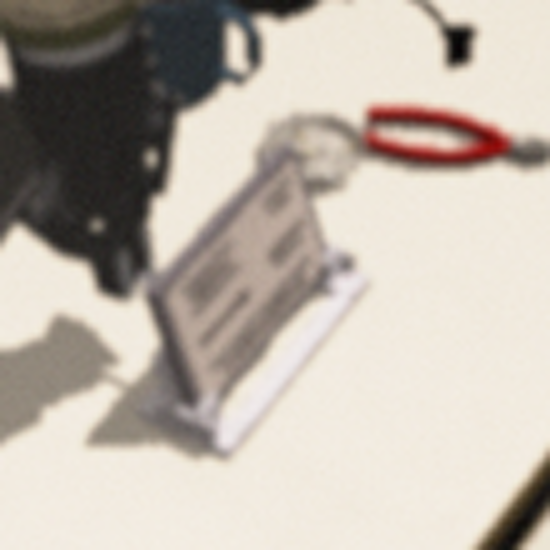

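The foot bar now shows at row 292, well away from the back, so the leg is following. I'll continue to the stop in small steps and watch the force.

Call:
play_rows --steps '[[[0,-0.0005,-0.0038],[0,0,0]],[[0,0,0],[0,0,0]],[[0,0,0],[0,0,0]]]'

```text
time_s: 8.45
eef_pos: [498.4, 89.3, 53.8]
ee_rot: [0.087, 0.996, 0.025, 0.002]
force: [0.4, -0.8, -3.1]
grip_width: 0.157
```

Call:
play_rows --steps '[[[0,-0.0001,-0.001],[0,0,0]],[[0,0,0],[0,0,0]],[[0,0,0],[0,0,0]]]'

```text
time_s: 8.75
eef_pos: [498.4, 89.5, 54.5]
ee_rot: [0.087, 0.996, 0.025, 0.002]
force: [0.3, -0.3, -2.3]
grip_width: 0.157
```

Call:
play_rows --steps '[[[0,0,-0.001],[0,0,0]],[[0,0,0],[0,0,0]],[[0,0,0],[0,0,0]]]'

```text
time_s: 9.05
eef_pos: [498.4, 89.5, 55.2]
ee_rot: [0.087, 0.996, 0.025, 0.002]
force: [-0.3, 0.7, -3.2]
grip_width: 0.161
```

Call:
play_rows --steps '[[[0,0,0.001],[0,0,0]],[[0,0,0],[0,0,0]]]'

```text
time_s: 9.25
eef_pos: [498.3, 89.4, 54.4]
ee_rot: [0.087, 0.996, 0.025, 0.002]
force: [0.3, -0.6, -2.6]
grip_width: 0.161
```

Call:
play_rows --steps '[[[0,0,0],[0,0,0]],[[0,0,0],[0,0,0]],[[0,0,0],[0,0,0]],[[0,0,0],[0,0,0]],[[0,0,-0.03],[0,0,0]],[[0,0,-0.06],[0,0,0]],[[0,0,-0.06],[0,0,0]],[[0,0.03,-0.05],[0,0,0]],[[0,0.03,-0.05],[0,0,0]],[[0,0,0],[0,0,0]],[[0,0,0],[0,0,0]]]' --grip 0.6

```text
time_s: 10.35
eef_pos: [499.0, 77.5, 247.2]
ee_rot: [0.087, 0.996, 0.024, 0.003]
force: [-0.2, -0.3, -0.2]
grip_width: 0.397
```

```bash
python3 - <<'E'
from fit import *
import pickle
ci,im=snap('wrist','w7'); pickle.dump((ci,im),open('w7.pkl','wb'))
s=ctrl.sense(); print(s['time_s'],s['grip_width']*85,s['eef_pos'],s['force'])
p=[540.2,27.2,np.radians(92.9)]
def b(t):
    a=np.radians(20-t); x=np.array([np.cos(a),0,-np.sin(a)]); zz=np.array([np.sin(a),0,np.cos(a)]); return np.array([32,38,69])+28*x-18*zz
for t in(0,30,34,38):
    a=np.radians(20-t); foot=np.array([32,0,69])-69*np.array([np.sin(a),0,np.cos(a)])
    print(t,proj(ci,chart2w(p,[b(t),foot+[0,38,0],foot-[0,38,0]])).round(1).tolist())
print([(d['p'],d['pixel']) for d in cams.tip_of('wrist','leg_ball')])
print('corners',proj(ci,chart2w(p,[M[k] for k in('TRp','TRm','TFm','TFp')])).round(0).tolist())
cv2.imwrite('pics/w7c.png',cv2.resize(im[80:330,150:480,::-1],None,fx=2.4,fy=2.4,interpolation=cv2.INTER_CUBIC))
E
```

```text
10.4 33.781464577758534 [498.59194305  77.74231271 246.16393864] [ 0.81371366 -0.29375071 -0.75101325]
0 [[322.8, 172.4], [322.9, 201.8], [393.9, 201.6]]
30 [[322.8, 165.2], [322.8, 168.5], [396.3, 168.3]]
34 [[322.8, 164.9], [322.8, 164.3], [396.8, 164.1]]
38 [[322.8, 164.9], [322.8, 160.2], [397.5, 160.0]]
[(0.78, [322.2, 165.6])]
corners [[279.0, 212.0], [457.0, 211.0], [456.0, 223.0], [279.0, 223.0]]
```

View pics/w7c.png

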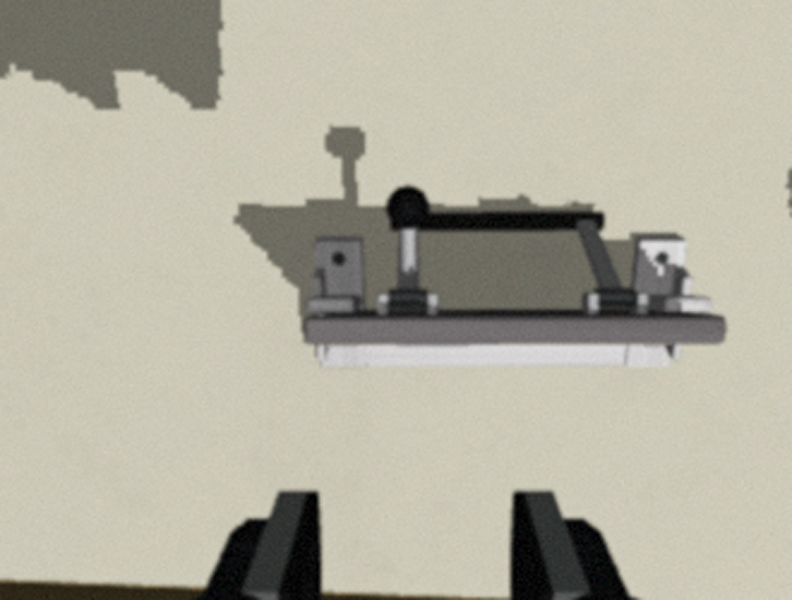

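```bash
python3 - <<'E'
from fit import *
import pickle
ci7,im7=pickle.load(open('w7.pkl','rb'))
s=ctrl.sense(); Rt=Rq(s['ee_rot']); 
off=Rt.inv().apply(ci7['xyz']-s['eef_pos']); Ra=Rt.inv()*Rq(ci7['attitude'])
R4=toolrot(np.radians(92.9),10,'ball')[0]
q=(R4*Ra).as_quat(); ci4=dict(ci7); ci4['attitude']=np.r_[q[3],q[:3]]; ci4['xyz']=np.array([499.7,88.5,107.1])+R4.apply(off)
p=[540.2,27.2,np.radians(92.9)]
print('check ball',proj(ci4,chart2w(p,(52,38,43))), 'expect 321.1,259.8')
for ci,ths in((ci4,(0,)),(ci7,(26,30,34,38))):
  for t in ths:
    a=np.radians(20-t)
    for fx in (0,-3,-6):
      f=np.array([32,0,69])-69*np.array([np.sin(a),0,np.cos(a)])+fx*np.array([np.cos(a),0,-np.sin(a)])
      print(t,fx,proj(ci,chart2w(p,[f+[0,34,0],f-[0,38,0]])).round(1).tolist())
im=cv2.imread('pics/w4.png'); cv2.imwrite('pics/w4c.png',cv2.resize(im[235:355,240:550],None,fx=2.5,fy=2.5,interpolation=cv2.INTER_CUBIC))
E
```

```text
check ball [[319.92687473 257.9281974 ]] expect 321.1,259.8
0 0 [[325.8, 282.7], [422.9, 282.4]]
0 -3 [[325.8, 286.7], [422.8, 286.4]]
0 -6 [[325.9, 290.6], [422.7, 290.3]]
26 0 [[326.7, 172.8], [395.7, 172.6]]
26 -3 [[326.7, 175.5], [395.4, 175.3]]
26 -6 [[326.6, 178.2], [395.1, 178.0]]
30 0 [[326.7, 168.5], [396.3, 168.3]]
30 -3 [[326.7, 171.2], [395.9, 171.0]]
30 -6 [[326.7, 173.8], [395.6, 173.6]]
34 0 [[326.7, 164.3], [396.8, 164.1]]
34 -3 [[326.7, 166.9], [396.5, 166.7]]
34 -6 [[326.7, 169.4], [396.1, 169.2]]
38 0 [[326.7, 160.2], [397.5, 160.0]]
38 -3 [[326.7, 162.7], [397.1, 162.5]]
38 -6 [[326.7, 165.2], [396.7, 165.0]]
```

View pics/w4c.png

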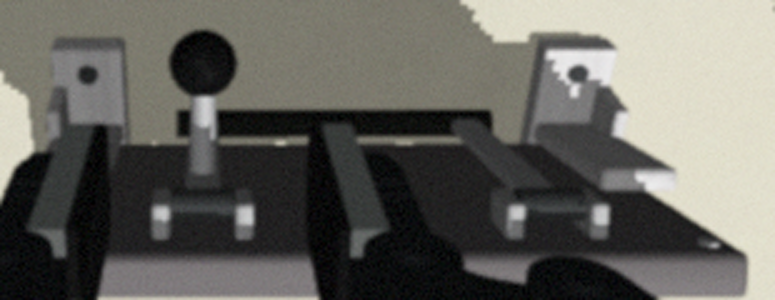

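```bash
python3 - <<'E'
from fit import *
import pickle
ci,im=snap('wrist','w8'); pickle.dump((ci,im),open('w8.pkl','wb'))
p=[540.2,27.2,np.radians(92.9)]
out=cv2.resize(im[130:240,250:480,::-1],None,fx=3.4,fy=3.4,interpolation=cv2.INTER_CUBIC)
def D(P,col):
    q=((proj(ci,chart2w(p,P))+.35-[250,130])*3.4).astype(int); cv2.polylines(out,[q.reshape(-1,1,2)],False,col,1)
D([M[k] for k in('TRp','TRm','TFm','TFp','TRp')],(0,0,255))
for t,c in((20,(255,0,255)),(28,(255,0,0)),(38,(0,255,0))):
    a=np.radians(20-t);x=np.array([np.cos(a),0,-np.sin(a)]); zz=np.array([np.sin(a),0,np.cos(a)]);h=np.array([32,0,69])
    Y=np.array([0,38,0]); D([h+Y,h+Y-69*zz,h-Y-69*zz,h-Y],c); b=h+Y+28*x-18*zz; D([b-[0,8,0],b+[0,8,0]],c)
cv2.imwrite('pics/w8o.png',out)
E
```

```text
(no output)
```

View pics/w8o.png

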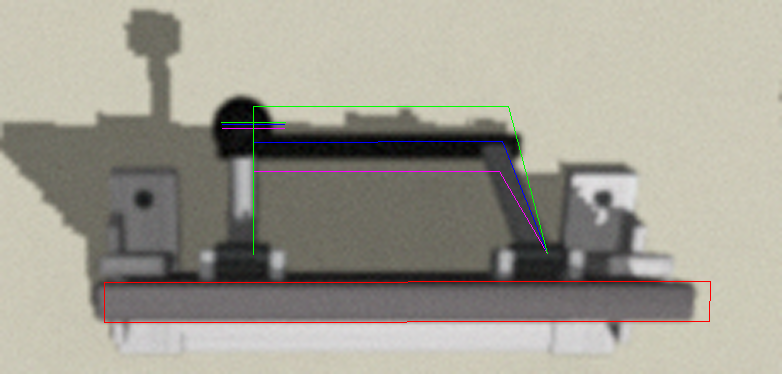

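The overlay puts the foot bar at about 27° (crop row 145, where 38° would be row 106), so the leg is not fully open. The grip apparently resisted the ball's turning and lifted the chart slightly instead. I'll regrip with minimum squeeze and turn the tool with the leg.

```bash
cat >> fit.py <<'E'
P1=[537.1,27.0,np.radians(92.9)]
def lb(t):
    a=np.radians(20-t); x=np.array([np.cos(a),0,-np.sin(a)]); zz=np.array([np.sin(a),0,np.cos(a)]); return np.array([32,38,69])+28*x-18*zz
def ballpose(th,ti,p=P1,deep=14):
    rot,z=toolrot(p[2],ti,'ball'); return chart2w(p,lb(th))[0]+deep*z,rot,z
def rows(poses):
    s=ctrl.sense()
    for (a,Ra),(b,Rb) in zip(poses,poses[1:]):
        d=Ra.inv().apply(b-a)/750; rv=(Ra.inv()*Rb).as_rotvec()/np.radians(45); print(d.round(4).tolist(),rv.round(4).tolist())
E
python3 - <<'E'
from fit import *
t,r,z=ballpose(27,23); go(t-60*z,r)
rows([(t-60*z,r),(t,r)])
poses=[ballpose(27+i,23-i)[:2] for i in (0,2,4,6,8,10,11,12,13)]
print('tail');rows(poses)
E
```

```text
cur [498.4  77.9 245.6] tool shift mm [ -1.6 -51.2 133.8] rotvec deg [-1.301e+01  1.500e-01  1.000e-02] min rows 3
 norm shift [-0.0022 -0.0682  0.1785] norm turn [-2.89e-01  3.30e-03  2.00e-04]
[-0.0, 0.0, 0.08] [0.0, 0.0, 0.0]
tail
[-0.0, -0.0007, -0.0016] [0.0444, -0.0, -0.0]
[0.0, -0.0007, -0.0016] [0.0444, 0.0, 0.0]
[-0.0, -0.0007, -0.0016] [0.0444, 0.0, 0.0]
[-0.0, -0.0007, -0.0016] [0.0444, -0.0, -0.0]
[-0.0, -0.0007, -0.0016] [0.0444, 0.0, 0.0]
[0.0, -0.0004, -0.0008] [0.0222, 0.0, 0.0]
[0.0, -0.0004, -0.0008] [0.0222, 0.0, 0.0]
[0.0, -0.0004, -0.0008] [0.0222, 0.0, -0.0]
```

Call:
play_rows --steps '[[[-0.002,-0.05,0.03],[0,0,0]],[[0,-0.018,0.05],[0,0,0]],[[0,0,0.05],[0,0,0]],[[0,0,0.0485],[0,0,0]],[[0,0,0],[-0.145,0.0015,0]],[[0,0,0],[-0.144,0.0015,0]],[[0,0,0],[0,0,0]],[[0,0,0],[0,0,0]]]'

```text
time_s: 11.3
eef_pos: [495.6, 105.1, 105.4]
ee_rot: [0.198, 0.98, 0.025, 0.005]
force: [0.0, -0.1, 0.0]
grip_width: 0.399
```

```bash
python3 - <<'E'
from fit import *
t,r,z=ballpose(27,23); go(t,r)
ci,im=snap('wrist','w9'); print(proj(ci,chart2w(P1,[lb(27),lb(38)])), [(d['p'],d['pixel']) for d in cams.tip_of('wrist','leg_ball')])
E
```

```text
cur [495.6 105.1 105.4] tool shift mm [-0.6  0.1 60.5] rotvec deg [-0.13 -0.04  0.05] min rows 2
 norm shift [-0.0008  0.0001  0.0807] norm turn [-0.0028 -0.001   0.0011]
[[321.1867855  264.14832792]
 [321.1414534  268.87199198]] [(0.69, [322.1, 263.7])]
```

View pics/w9.png

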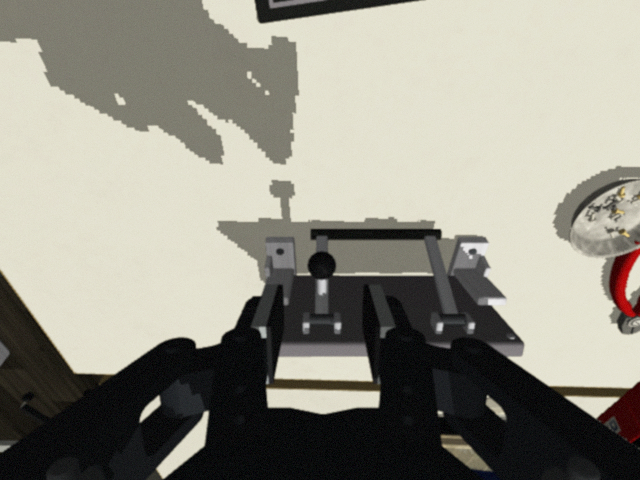

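The ball is at (322,264), matching the prediction for 27°. I'll descend, close at 20 N, and rotate with the leg.

Call:
play_rows --steps '[[[-0.001,0,0.03],[0,0,0]],[[0,0,0.03],[0,0,0]],[[0,0,0.0205],[0,0,0]],[[0,0,0],[0,0,0]],[[0,0,0],[0,0,0]]]'

```text
time_s: 11.9
eef_pos: [497.0, 80.7, 51.3]
ee_rot: [0.199, 0.98, 0.024, 0.006]
force: [-0.4, -0.1, 0.6]
grip_width: 0.397
```

Call:
play_rows --steps '[[[0,0,0],[0,0,0]],[[0,0,0],[0,0,0]],[[0,0,0],[0,0,0]],[[0,0,0],[0,0,0]]]' --grip 1.0 --squeeze 20

```text
time_s: 12.3
eef_pos: [496.9, 81.2, 51.0]
ee_rot: [0.199, 0.98, 0.025, 0.007]
force: [0.7, 0.8, 1.1]
grip_width: 0.162
```

Call:
play_rows --steps '[[[0,-0.0007,-0.0016],[0.0444,0,0]],[[0,0,0],[0,0,0]],[[0,-0.0007,-0.0016],[0.0444,0,0]],[[0,0,0],[0,0,0]],[[0,-0.0007,-0.0016],[0.0444,0,0]],[[0,0,0],[0,0,0]],[[0,-0.0007,-0.0016],[0.0444,0,0]],[[0,0,0],[0,0,0]],[[0,-0.0007,-0.0016],[0.0444,0,0]],[[0,0,0],[0,0,0]],[[0,-0.0004,-0.0008],[0.0222,0,0]],[[0,0,0],[0,0,0]],[[0,0,0],[0,0,0]]]'

```text
time_s: 13.6
eef_pos: [496.4, 85.6, 55.8]
ee_rot: [0.105, 0.994, 0.025, 0.004]
force: [1.9, -3.9, -2.5]
grip_width: 0.17
```

```bash
python3 - <<'E'
from fit import *
s=ctrl.sense(); print(s['time_s'],s['grip_width']*85,s['eef_pos'],s['force'],s['wrist_torque'])
ci,im=snap('wrist','w10')
for t in (27,32,36,38,40):
    a=np.radians(20-t); zz=np.array([np.sin(a),0,np.cos(a)]);h=np.array([32,0,69]); Y=np.array([0,38,0])
    print(t,proj(ci,chart2w(P1,[h-Y-69*zz,h-Y])).round(1).tolist())
E
```

```text
13.6 14.46623021402214 [496.36982261  85.57206106  55.8218812 ] [ 1.89435237 -3.87902551 -2.54906399] [-0.47904209 -0.36967745  0.09159996]
27 [[453.3, 277.4], [501.6, 387.7]]
32 [[455.7, 269.8], [501.6, 387.7]]
36 [[457.8, 263.9], [501.6, 387.7]]
38 [[459.0, 261.1], [501.6, 387.7]]
40 [[460.2, 258.4], [501.6, 387.7]]
```

View pics/w10.png

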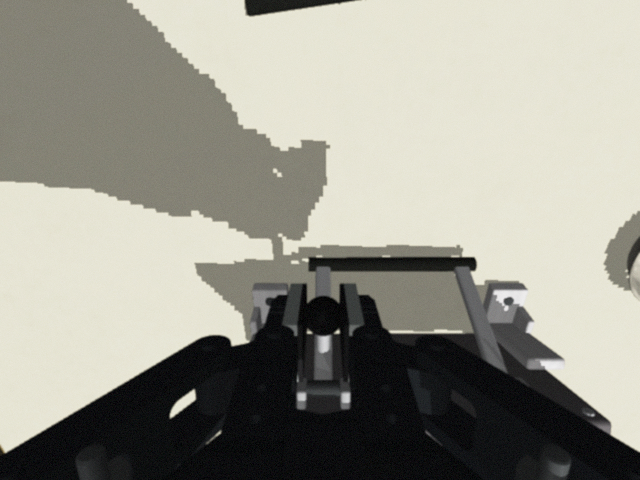

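Call:
play_rows --steps '[[[0,-0.0004,-0.0008],[0.0222,0,0]],[[0,0,0],[0,0,0]],[[0,-0.0004,-0.0008],[0.0222,0,0]],[[0,0,0],[0,0,0]],[[0,0,0],[0,0,0]]]'

```text
time_s: 14.15
eef_pos: [496.2, 86.0, 56.8]
ee_rot: [0.088, 0.996, 0.025, 0.003]
force: [1.9, -7.4, -2.2]
grip_width: 0.162
```

Call:
play_rows --steps '[[[0,0,0],[0,0,0]],[[0,0,0],[0,0,0]],[[0,0,0],[0,0,0]],[[0,0,0],[0,0,0]],[[0,0,-0.03],[0,0,0]],[[0,0,-0.06],[0,0,0]],[[0,0,-0.06],[0,0,0]],[[0,0.03,-0.05],[0,0,0]],[[0,0.03,-0.05],[0,0,0]],[[0,0,0],[0,0,0]],[[0,0,0],[0,0,0]],[[0,0,0],[0,0,0]]]' --grip 0.6

```text
time_s: 15.35
eef_pos: [496.0, 75.2, 248.2]
ee_rot: [0.087, 0.996, 0.025, 0.002]
force: [-0.5, 0.4, -1.1]
grip_width: 0.395
```

```bash
cat > legview.py <<'E'
from fit import *
import sys,pickle
n=sys.argv[1]
ci,im=snap('wrist',n); pickle.dump((ci,im),open(n+'.pkl','wb'))
s=ctrl.sense(); print(s['time_s'],s['eef_pos'],s['force'])
p=P1
out=cv2.resize(im[130:240,250:480,::-1],None,fx=3.4,fy=3.4,interpolation=cv2.INTER_CUBIC)
def D(P,col):
    q=((proj(ci,chart2w(p,P))+.35-[250,130])*3.4).astype(int); cv2.polylines(out,[q.reshape(-1,1,2)],False,col,1)
D([M[k] for k in('TRp','TRm','TFm','TFp','TRp')],(0,0,255))
for t,c in((28,(255,0,0)),(38,(0,255,0))):
    a=np.radians(20-t);x=np.array([np.cos(a),0,-np.sin(a)]); zz=np.array([np.sin(a),0,np.cos(a)]);h=np.array([32,0,69])
    Y=np.array([0,38,0]); D([h+Y,h+Y-69*zz,h-Y-69*zz,h-Y],c); b=h+Y+28*x-18*zz; D([b-[0,8,0],b+[0,8,0]],c)
cv2.imwrite(f'pics/{n}o.png',out)
E
python3 legview.py w11
```

```text
15.4 [495.99296769  75.229704   248.14951681] [ 0.32195824  0.51478145 -0.81632051]
```

View pics/w11o.png

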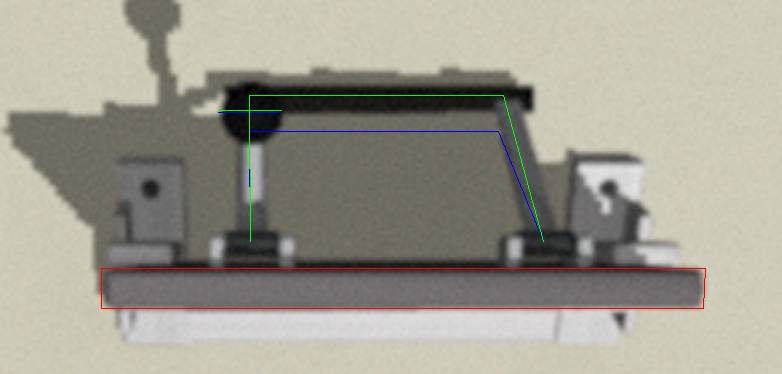

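The open leg now lies on the 38° overlay (foot bar row about 98 against 95) and the force rose at the stop, so it is fully open. Next I'll grasp the chart top with the tool leaning 20° along the panel plane.

```bash
cat >> fit.py <<'E'
def toppose(off,p=P1,z=8):
    """TCP at off mm along u from top edge"""
    rot,zt=toolrot(p[2],20,'chart'); return chart2w(p,(26.1,0,86.3),z)[0]-off*zt,rot,zt
E
python3 - <<'E'
from fit import *
t,r,z=toppose(70); d,rv=go(t,r); print(t, (rv/np.radians(45)/11).round(4))
print((rv/np.radians(45)/12).round(4))
E
```

```text
cur [496.   75.2 248.1] tool shift mm [ 38.6 -15.1  86.8] rotvec deg [ -7.86  -7.83 -89.74] min rows 11
 norm shift [ 0.0515 -0.0201  0.1157] norm turn [-0.1746 -0.1741 -1.9942]
[534.56825794  76.97732486 160.07848346] [-0.0159 -0.0158 -0.1813]
[-0.0146 -0.0145 -0.1662]
```

Call:
play_rows --steps '[[[0.05,-0.02,0.02],[-0.0159,-0.0158,-0.1813]],[[0,0,0],[-0.0159,-0.0158,-0.1813]],[[0,0,0],[-0.0159,-0.0158,-0.1813]],[[0,0,0],[-0.0159,-0.0158,-0.1813]],[[0,0,0],[-0.0159,-0.0158,-0.1813]],[[0,0,0],[-0.0159,-0.0158,-0.1813]],[[0,0,0],[-0.0159,-0.0158,-0.1813]],[[0,0,0],[-0.0159,-0.0158,-0.1813]],[[0,0,0],[-0.0159,-0.0158,-0.1813]],[[0,0,0],[-0.0159,-0.0158,-0.1813]],[[0,0,0],[-0.0159,-0.0158,-0.1813]],[[0,0,0],[0,0,0]],[[0,0,0],[0,0,0]]]' --grip 0.5

```text
time_s: 16.7
eef_pos: [533.2, 89.2, 231.5]
ee_rot: [0.126, 0.68, 0.712, -0.119]
force: [-0.7, 0.1, 0.3]
grip_width: 0.499
```

```bash
python3 - <<'E'
from fit import *
t,r,z=toppose(70); d,rv=go(t,r); s=ctrl.sense(); print(s['joints'].round(2),s['time_s'])
ci,im=snap('wrist','w12')
print(proj(ci,chart2w(P1,[M[k] for k in('TRp','TRm','TFm','TFp')])).round(1).tolist())
print([(d['p'],d['pixel']) for d in cams.tip_of('wrist','chart_top')],proj(ci,chart2w(P1,(26.1,0,86.3))))
E
```

```text
cur [533.2  89.2 231.5] tool shift mm [12.9  0.6 71.3] rotvec deg [ 0.07 -0.   -0.23] min rows 2
 norm shift [0.0171 0.0009 0.0951] norm turn [ 0.0015 -0.0001 -0.0052]
[ 0.11  0.4   1.42 -0.36  1.36 -1.42] 16.7
[[346.1, 125.5], [343.8, 305.9], [332.3, 305.9], [332.8, 125.5]]
[(0.78, [335.6, 222.2])] [[338.67427427 222.31741189]]
```

View pics/w12.png

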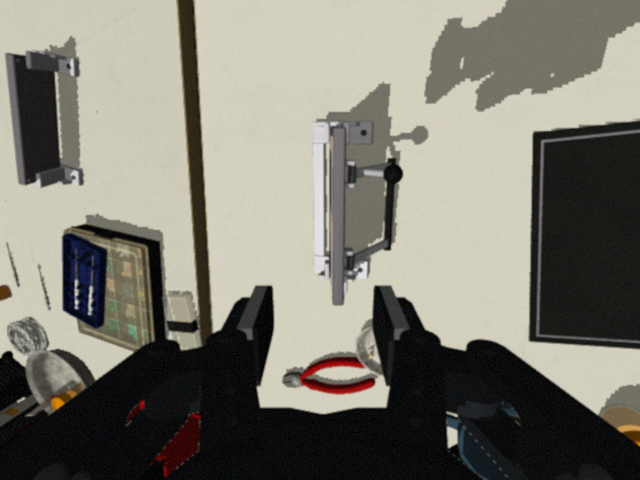

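Call:
play_rows --steps '[[[0.017,-0.001,0.02],[0,0,-0.005]],[[0,0,0.045],[0,0,0]],[[0,0,0.045],[0,0,0]],[[0,0,0],[0,0,0]],[[0,0,0],[0,0,0]]]'

```text
time_s: 17.3
eef_pos: [534.0, 72.7, 151.1]
ee_rot: [0.127, 0.678, 0.714, -0.119]
force: [-0.5, -0.1, 1.2]
grip_width: 0.5
```

```bash
python3 - <<'E'
from fit import *
t,r,z=toppose(-28); d,rv=go(t,r)
ci,im=snap('wrist','w13')
print(proj(ci,chart2w(P1,[M[k] for k in('TRp','TRm','TFm','TFp')])).round(1).tolist())
cv2.imwrite('pics/w13c.png',cv2.resize(im[50:350,200:500,::-1],None,fx=2,fy=2,interpolation=cv2.INTER_CUBIC))
E
```

```text
cur [534.   72.7 151.1] tool shift mm [ 0.9  0.5 88.2] rotvec deg [0.15 0.01 0.07] min rows 2
 norm shift [0.0012 0.0007 0.1175] norm turn [0.0033 0.0003 0.0015]
[[334.0, 124.4], [331.9, 364.2], [316.6, 364.2], [315.3, 124.4]]
```

View pics/w13c.png

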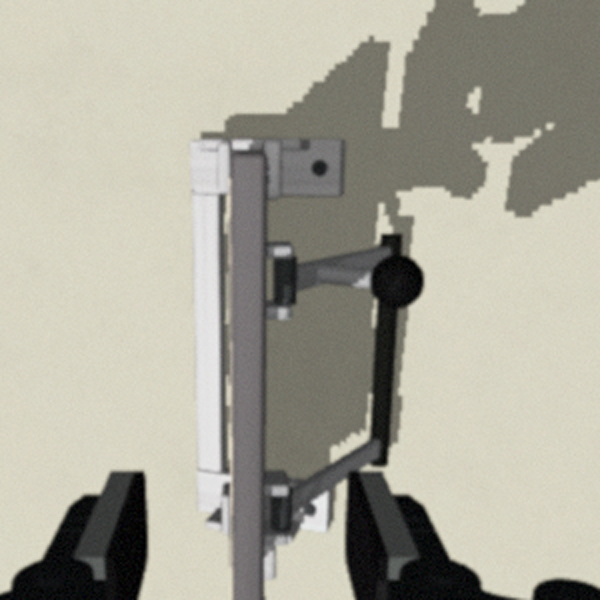

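Call:
play_rows --steps '[[[0.001,0,0.04],[0,0,0]],[[0,0,0.04],[0,0,0]],[[0,0,0.0275],[0,0,0]],[[0,0,0.01],[0,0,0]],[[0,0,0],[0,0,0]],[[0,0,0],[0,0,0]]]'

```text
time_s: 17.95
eef_pos: [536.4, 43.7, 68.9]
ee_rot: [0.128, 0.677, 0.715, -0.118]
force: [0.2, -0.2, -0.2]
grip_width: 0.501
```

Call:
play_rows --steps '[[[0,0,0],[0,0,0]],[[0,0,0],[0,0,0]],[[0,0,0],[0,0,0]],[[0,0,0],[0,0,0]],[[0,0,0],[0,0,0]]]' --grip 1.0 --squeeze 50

```text
time_s: 18.45
eef_pos: [535.8, 43.2, 68.1]
ee_rot: [0.127, 0.677, 0.715, -0.119]
force: [-1.3, -0.8, 6.8]
grip_width: 0.111
```

```bash
python3 - <<'E'
from fit import *
s=ctrl.sense(); print(s['time_s'],s['grip_width']*85,s['eef_pos'],s['force'],s['wrist_torque'])
ci,im=snap('wrist','w14'); cams.capture
E
```

```text
18.45 9.421475797546538 [535.84873524  43.15243967  68.08759508] [-1.2674701  -0.80196995  6.78541889] [-0.51442026  0.08867877 -0.06033481]
```

View pics/w14.png

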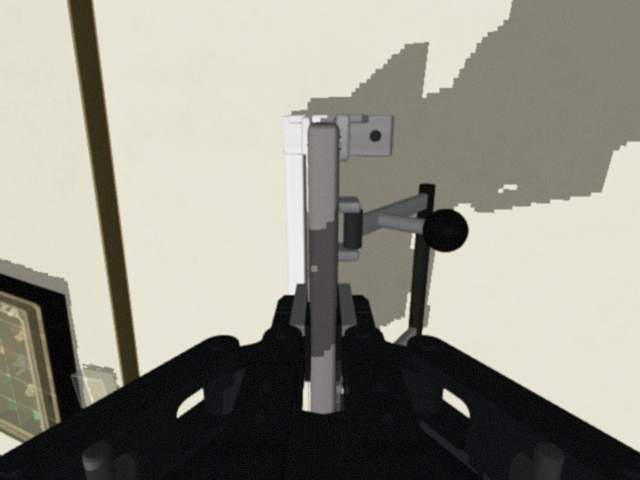

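Call:
play_rows --steps '[[[0,0,-0.01],[0,0,0]],[[0,0,-0.015],[0,0,0]],[[0,0,-0.02],[0,0,0]],[[0,0,-0.02],[0,0,0]],[[0,0,-0.02],[0,0,0]],[[0,0,-0.015],[0,0,0]],[[0,0,0],[0,0,0]],[[0,0,0],[0,0,0]]]' --squeeze 60

```text
time_s: 19.3
eef_pos: [533.6, 69.0, 137.1]
ee_rot: [0.126, 0.677, 0.715, -0.119]
force: [0.1, -0.2, -4.0]
grip_width: 0.102
```

```bash
python3 - <<'E'
from fit import *
import pickle
s=ctrl.sense(); print(s['time_s'],s['grip_width']*85,s['eef_pos'],s['force'],s['wrist_torque'])
ci,im=snap('wrist','w15')
ci2,im2=snap('scene','s15'); cv2.imwrite('pics/s15c.png',cv2.resize(im2[150:300,270:420,::-1],None,fx=4,fy=4,interpolation=cv2.INTER_CUBIC))
E
```

```text
19.3 8.689022005662606 [533.56538626  68.99404559 137.14759782] [ 0.06321023 -0.17928787 -3.95606802] [ 0.4024288  -0.03747671 -0.00625668]
```

View pics/w15.png

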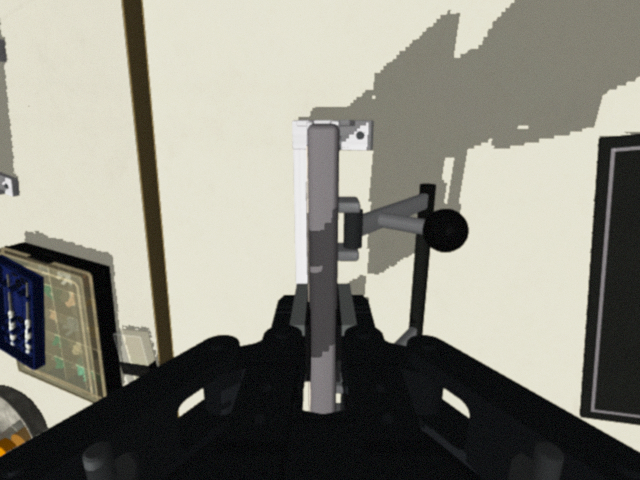

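View pics/s15c.png

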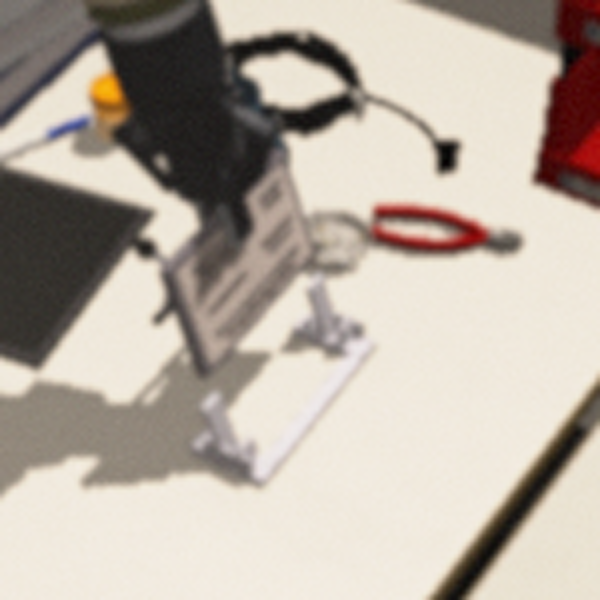

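```bash
python3 - <<'E'
from fit import *
ci=cams.camera_info('wrist'); s=ctrl.sense(); Rt=Rq(s['ee_rot'])
t=s['eef_pos']
# tool frame: x=normal(rear), z=-u, y = z x x ; chart +y direction in tool:
Y=R.from_euler('z',P1[2]).apply([0,1,0]); print('chart y in tool',Rt.inv().apply(Y).round(3))
for dy in(-3,0,3):
  for top in (24,28,31):
    P=[np.array([sx,-75-dy,-top]) for sx in(-5,5)]
    print(dy,top,proj(ci,t+Rt.apply(np.array(P))).round(1).tolist())
im=cv2.imread('pics/w15.png'); cv2.imwrite('pics/w15c.png',cv2.resize(im[100:280,270:480],None,fx=3.5,fy=3.5,interpolation=cv2.INTER_CUBIC))
b=lb(38)-[26.1,0,86.3]; print(b)
bt=np.array([b@[.94,0,-.342],-38,-(b@[.342,0,.94])])
for dy in(-3,0,3):
  for top in (24,28,31): print(dy,top,proj(ci,t+Rt.apply(bt+[0,-dy,-top])).round(1))
E
```

```text
chart y in tool [ 0.003 -1.    -0.001]
-3 24 [[307.3, 129.5], [339.1, 129.4]]
-3 28 [[306.8, 129.5], [339.6, 129.5]]
-3 31 [[306.4, 129.5], [340.1, 129.5]]
0 24 [[307.2, 119.4], [339.2, 119.4]]
0 28 [[306.6, 119.1], [339.8, 119.1]]
0 31 [[306.2, 118.9], [340.2, 118.8]]
3 24 [[307.1, 109.3], [339.3, 109.3]]
3 28 [[306.5, 108.6], [339.9, 108.6]]
3 31 [[306.1, 108.1], [340.4, 108.0]]
[ 38.09188836  38.         -25.76654145]
-3 24 [[442.5 232.4]]
-3 28 [[446.  235.5]]
-3 31 [[448.8 237.9]]
0 24 [[443.3 224.7]]
0 28 [[446.8 227.5]]
0 31 [[449.6 229.7]]
3 24 [[444.  216.8]]
3 28 [[447.6 219.4]]
3 31 [[450.5 221.5]]
```

View pics/w15c.png

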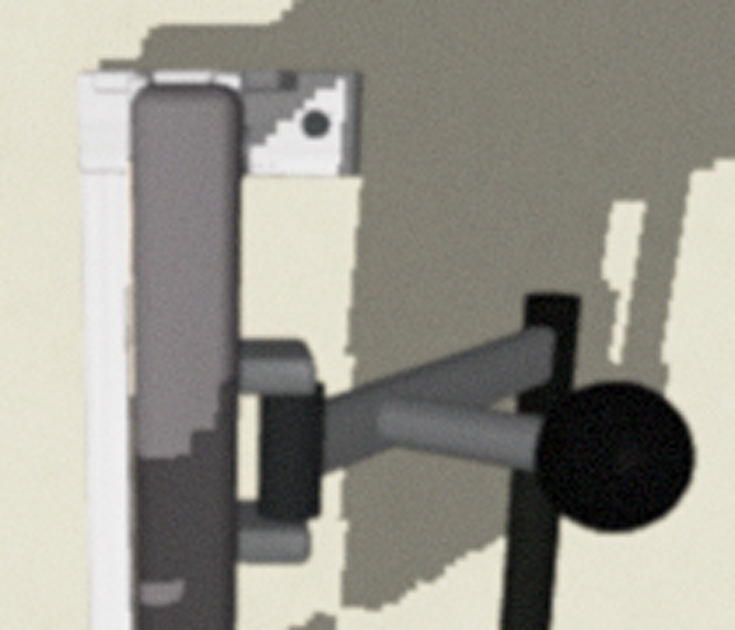

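```bash
cat >> fit.py <<'E'
MAT=(544.2,284.3,np.radians(99.95))
def place(z,cx=0,cy=0,off=(0,1.2,-27.5)):
    X=R.from_euler('z',MAT[2]).apply([1,0,0])
    o=np.array([MAT[0],MAT[1]])-26*X[:2]
    p=[o[0]+cx,o[1]+cy,MAT[2]]
    rot,zt=toolrot(p[2],20,'chart')
    return chart2w(p,(26.1,0,86.3),z)[0]-rot.apply(off),rot
E
python3 - <<'E'
from fit import *
t,r=place(60); print(t); go(t,r); print(place(3)[0])
E
```

```text
[544.62594392 274.92706524 120.45845293]
cur [533.5  68.8 136.8] tool shift mm [198.5  22.2 -54.8] rotvec deg [-2.36  0.01 -6.45] min rows 5
 norm shift [ 0.2646  0.0296 -0.0731] norm turn [-5.240e-02  1.000e-04 -1.433e-01]
[544.62594392 274.92706524  63.45845293]
```

Call:
play_rows --steps '[[[0.015,0.002,-0.004],[0,0,0]],[[0.03,0.003,-0.008],[0,0,0]],[[0.04,0.0045,-0.011],[0,0,0]],[[0.045,0.005,-0.0125],[0,0,0]],[[0.045,0.005,-0.0125],[0,0,0]],[[0.04,0.0045,-0.011],[0,0,0]],[[0.03,0.0035,-0.008],[0,0,0]],[[0.0195,0.002,-0.006],[0,0,0]],[[0,0,0],[-0.018,0,-0.048]],[[0,0,0],[-0.018,0,-0.048]],[[0,0,0],[-0.0165,0,-0.0475]],[[0,0,0],[0,0,0]],[[0,0,0],[0,0,0]],[[0,0,0],[0,0,0]]]'

```text
time_s: 20.8
eef_pos: [544.9, 275.1, 121.1]
ee_rot: [0.134, 0.634, 0.754, -0.111]
force: [-0.4, -0.1, -2.8]
grip_width: 0.103
```

```bash
python3 - <<'E'
from fit import *
t,r=place(20); go(t,r); s=ctrl.sense(); print(s['time_s'],s['force'],s['grip_width']*85)
ci,im=snap('wrist','w16')
c=np.array([[75,100,3],[75,-100,3],[-75,-100,3],[-75,100,3]])
print(proj(ci,R.from_euler('z',MAT[2]).apply(c)+[MAT[0],MAT[1],0]).round(1).tolist())
ci2,im2=snap('top','t16'); cv2.imwrite('pics/t16c.png',cv2.resize(im2[170:290,210:340,::-1],None,fx=5,fy=5,interpolation=cv2.INTER_CUBIC))
E
```

```text
cur [544.9 275.1 121.1] tool shift mm [13.8 -0.4 38.2] rotvec deg [ 0.07  0.03 -0.04] min rows 1
 norm shift [ 0.0183 -0.0005  0.0509] norm turn [ 0.0016  0.0006 -0.001 ]
20.8 [-0.39914401 -0.14179962 -2.827459  ] 8.751603837971588
[[530.7, 79.2], [486.3, 374.6], [298.4, 336.4], [292.4, 88.9]]
```

View pics/w16.png

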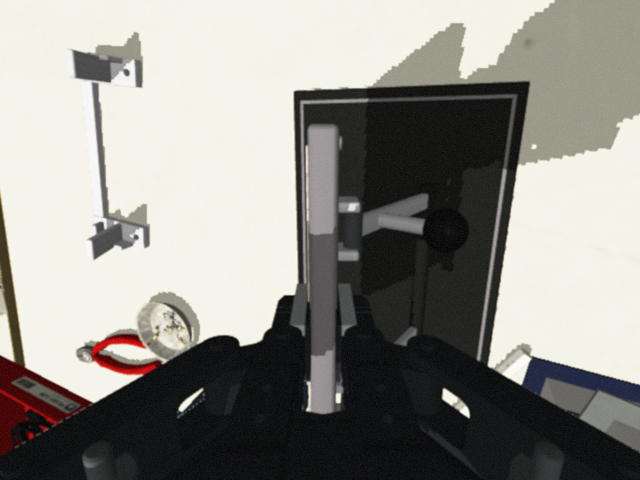

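View pics/t16c.png

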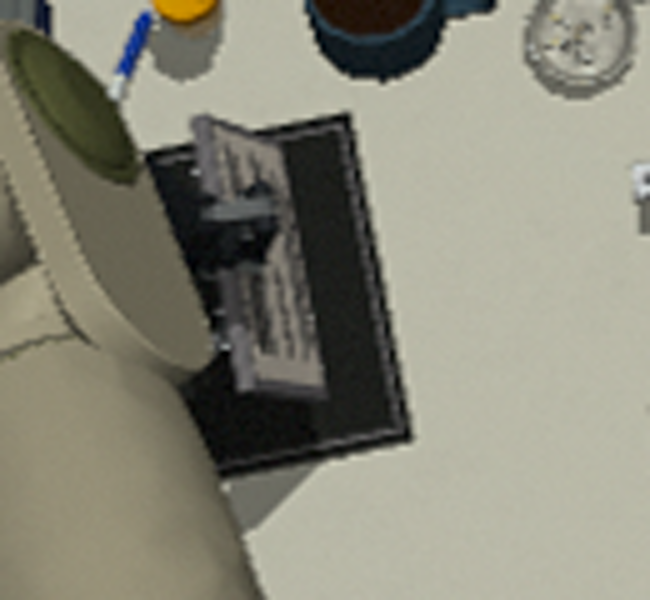

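```bash
python3 - <<'E'
import cv2
im=cv2.imread('pics/w16.png'); cv2.imwrite('pics/w16c.png',cv2.resize(im[60:310,270:560],None,fx=2.7,fy=2.4,interpolation=cv2.INTER_CUBIC))
E
```

```text
(no output)
```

View pics/w16c.png

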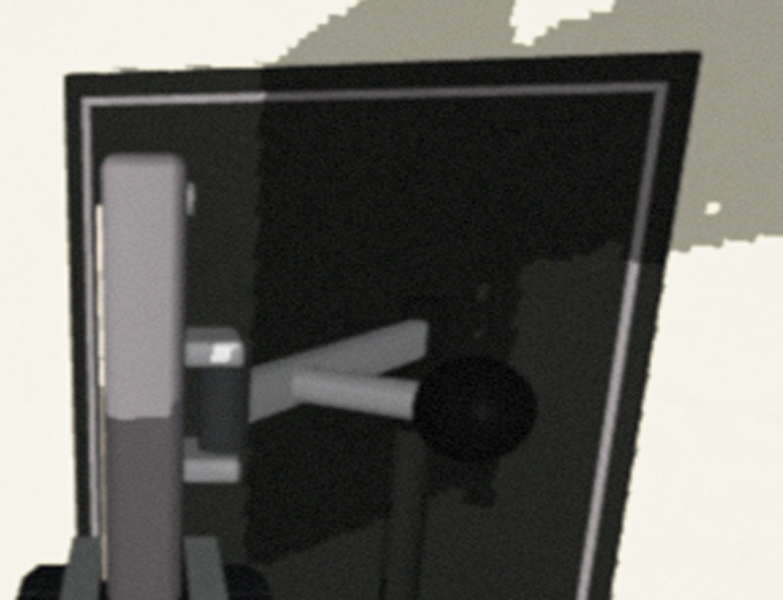

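```bash
python3 - <<'E'
from fit import *
ci=cams.camera_info('wrist'); s=ctrl.sense(); print(s['eef_pos'])
c=np.array([[75,100,3],[75,-100,3],[-75,-100,3],[-75,100,3]],float)
def f(q,full=True):
    P=proj(ci,R.from_euler('z',q[2]).apply(c)+[q[0],q[1],q[3]])
    TR,BR,BL,TL=P
    L=lambda A,B,r:A[0]+(B[0]-A[0])*(r-A[1])/(B[1]-A[1])
    return np.r_[TL-[294.8,90.8],TR-[529.3,81.7],L(TL,BL,282.9)-299.6,L(TR,BR,305.8)-496.7,q[3]/5]
r=least_squares(f,[*MAT,0]); print(r.x[:2],np.degrees(r.x[2]),r.x[3],r.fun.round(1))
r=least_squares(lambda q:f([*q,0]),MAT); print(r.x[:2],np.degrees(r.x[2]),r.fun.round(1))
E
```

```text
[544.9486599  274.99961943 121.17033001]
[545.20051655 284.69277395] 100.09592892347435 -3.604145204402385 [-0.   0.3  0.3 -0.2 -0.2 -0.2 -0.7]
[545.59939766 284.90788243] 100.08395581672174 [-1.9  0.5  1.6 -0.1 -1.8  0.8  0. ]
```

Call:
play_rows --steps '[[[0.0057,0,0.0157],[0,0,0]],[[0.0057,0,0.0157],[0,0,0]],[[0.0057,0,0.0157],[0,0,0]],[[0.0057,0,0.0157],[0,0,0]],[[0,0,0],[0,0,0]],[[0,0,0],[0,0,0]],[[0,0,0],[0,0,0]]]'

```text
time_s: 21.6
eef_pos: [545.4, 275.0, 71.8]
ee_rot: [0.134, 0.633, 0.754, -0.111]
force: [0.3, 0.2, -3.6]
grip_width: 0.11
```

```bash
python3 - <<'E'
from fit import *
t,r=place(3,.7,.3); go(t,r); s=ctrl.sense(); print(s['time_s'],s['force'],s['wrist_torque'])
ci,im=snap('scene','s17'); cv2.imwrite('pics/s17c.png',cv2.resize(im[150:270,210:340,::-1],None,fx=5,fy=5,interpolation=cv2.INTER_CUBIC))
E
```

```text
cur [545.4 275.   71.8] tool shift mm [ 3.  -0.1  7.8] rotvec deg [ 0.16  0.02 -0.03] min rows 1
 norm shift [ 0.0041 -0.0001  0.0104] norm turn [ 0.0036  0.0004 -0.0006]
21.6 [ 0.25830316  0.17926396 -3.63928812] [ 0.36572104  0.01629095 -0.0104894 ]
```

View pics/s17c.png

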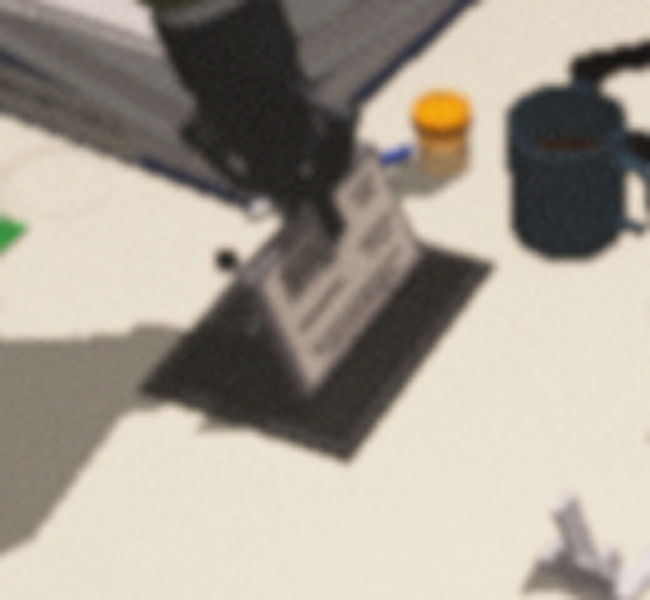

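The chart sits about 8 mm above the mat and still square. I'll lower it in small steps until contact.

Call:
play_rows --steps '[[[0.0018,0,0.005],[0,0,0]],[[0.001,0,0.0025],[0.003,0,0]],[[0,0,0],[0,0,0]],[[0,0,0],[0,0,0]]]'

```text
time_s: 22.05
eef_pos: [545.1, 275.0, 65.2]
ee_rot: [0.133, 0.633, 0.754, -0.112]
force: [0.1, -0.3, -2.6]
grip_width: 0.102
```

Call:
play_rows --steps '[[[0.0005,0,0.00125],[0,0,0]],[[0,0,0],[0,0,0]],[[0,0,0],[0,0,0]]]'

```text
time_s: 22.35
eef_pos: [545.0, 275.0, 64.2]
ee_rot: [0.133, 0.633, 0.754, -0.112]
force: [-0.4, 0.1, -3.4]
grip_width: 0.104
```

Call:
play_rows --steps '[[[0.0005,0,0.00125],[0,0,0]],[[0,0,0],[0,0,0]],[[0,0,0],[0,0,0]]]'

```text
time_s: 22.65
eef_pos: [545.1, 274.9, 63.7]
ee_rot: [0.133, 0.633, 0.754, -0.112]
force: [-3.0, -1.2, 3.4]
grip_width: 0.107
```

Call:
play_rows --steps '[[[-0.0001,0,-0.0003],[0,0,0]],[[0,0,0],[0,0,0]]]'

```text
time_s: 22.85
eef_pos: [545.1, 274.9, 63.7]
ee_rot: [0.133, 0.633, 0.754, -0.112]
force: [-2.7, -2.2, 3.2]
grip_width: 0.105
```

```bash
python3 - <<'E'
from fit import *
s=ctrl.sense(); print(s['time_s'],s['eef_pos'],s['force'],s['wrist_torque'])
E
```

```text
22.85 [545.09452796 274.93609384  63.71332271] [-2.65430321 -2.22342512  3.20213186] [-0.21700084  0.29613865 -0.07082265]
```

Call:
play_rows --steps '[[[0,0,0],[0,0,0]],[[0,0,0],[0,0,0]],[[0,0,0],[0,0,0]],[[0,0,0],[0,0,0]],[[0,0,0],[0,0,0]]]' --grip 0.6

```text
time_s: 23.35
eef_pos: [545.0, 275.0, 63.3]
ee_rot: [0.133, 0.633, 0.754, -0.112]
force: [0.7, 0.7, 0.3]
grip_width: 0.398
```

```bash
python3 - <<'E'
from fit import *
s=ctrl.sense(); print(s['time_s'],s['eef_pos'],s['force'],s['grip_width'])
ci,im=snap('wrist','w18')
E
```

```text
23.35 [545.03828631 275.04695599  63.34922632] [0.69503334 0.66597416 0.26970578] 0.3983201961100446
```

View pics/w18.png

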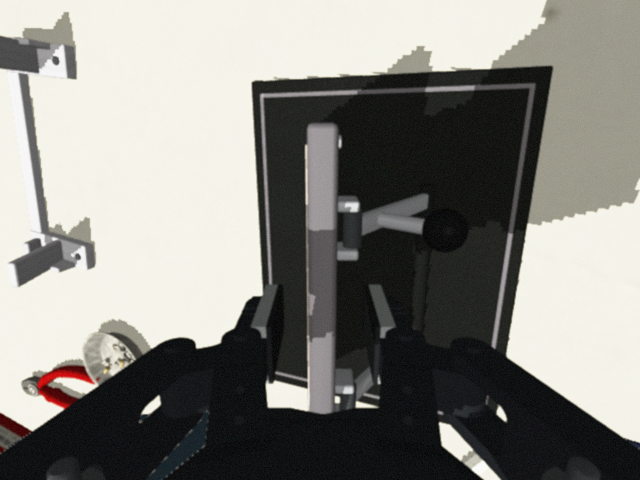

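The chart stands free between the open fingers. I'll retract straight along the panel plane.

Call:
play_rows --steps '[[[0,0,-0.015],[0,0,0]],[[0,0,-0.025],[0,0,0]],[[0,0,-0.04],[0,0,0]],[[0,0,-0.05],[0,0,0]],[[0,0,-0.05],[0,0,0]],[[0,0,-0.05],[0,0,0]],[[0,0,-0.03],[0,0,0]],[[0,0,0],[0,0,0]],[[0,0,0],[0,0,0]]]'

```text
time_s: 24.3
eef_pos: [533.4, 340.8, 246.3]
ee_rot: [0.133, 0.633, 0.754, -0.112]
force: [0.6, -0.6, -1.3]
grip_width: 0.4
```

```bash
python3 - <<'E'
from fit import *
import pickle
s=ctrl.sense(); print(s['time_s'],s['eef_pos'],s['force'])
ci,im=snap('wrist','w19'); pickle.dump((ci,im),open('w19.pkl','wb'))
snap('scene','s19')
X=R.from_euler('z',np.radians(100)).apply([1,0,0]); o=np.array([544.9,284.6])-26*X[:2]; p=[*o,np.radians(100)]
out=im[:,:,::-1].copy()
q=proj(ci,chart2w(p,[M[k] for k in('TRp','TRm','TFm','TFp','TRp')],3)); print(q.round(1).tolist())
cv2.polylines(out,[q.astype(int).reshape(-1,1,2)],False,(0,0,255),1)
c=np.array([[75,100,3],[75,-100,3],[-75,-100,3],[-75,100,3.]])
q=proj(ci,R.from_euler('z',p[2]).apply(c)+[544.9,284.6,0]); cv2.polylines(out,[q.astype(int).reshape(-1,1,2)],True,(0,255,0),1)
cv2.circle(out,tuple(proj(ci,chart2w(p,lb(38),3))[0].astype(int)),8,(255,255,0),1)
cv2.imwrite('pics/w19o.png',out)
E
```

```text
24.3 [533.39942181 340.81547246 246.34808854] [ 0.61974564 -0.60471748 -1.33394611]
[[328.7, 127.3], [328.2, 294.2], [317.6, 294.2], [316.5, 127.3], [328.7, 127.3]]
```

View pics/w19o.png

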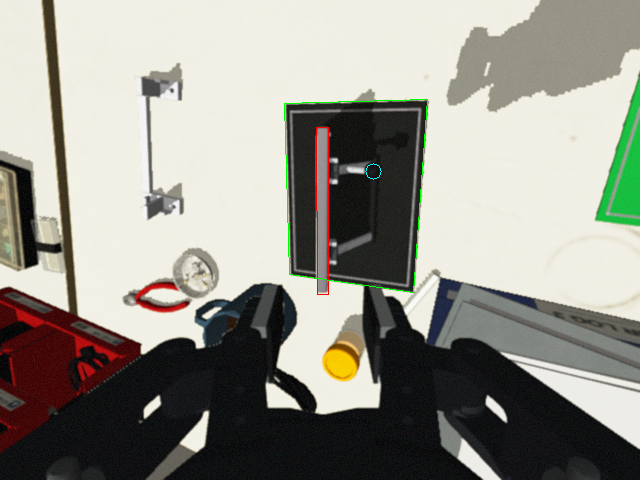

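View pics/s19.png

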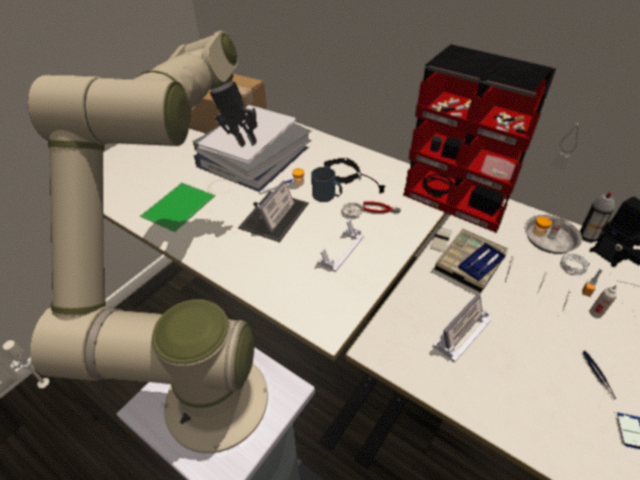

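```bash
python3 -c "
from rig import ctrl
print(ctrl.finish_job())"
```

```text
the job is handed in; nothing more can be done
None
```

The chart with the folding leg now stands upright on its open leg in the middle of the dark mat, with the gripper clear of it. I handed the job in at about 24.4 s of the 53 s allowed.

- **Leg:** The first pull by the ball knob only reached about 27°, which the overlay check showed. I gripped the ball again lightly and turned the tool with the leg. The foot bar then lay on the 38° overlay to about 1 mm, and the force rose to about 7–8 N at the stop. During the first pull the chart probably slid up its rack a few millimetres and shifted about 3 mm sideways; it was seated again before I lifted it.
- **Placing:** I pinched the chart's upper edge, lifted it out along its own plane, turned it 7° and lowered it. Contact came at 63.7 mm TCP height, where 63.5 mm was predicted.
- **Last checks:** In the final wrist picture, the panel, the mat outline and the ball of the fully open leg all lie within about 1–2 px (roughly 2 mm) of where they should be. The face points to the right end of the desk, and the lower chart is still in its rack.
- **Disagreement:** Two measurements of the mat centre differed by about 1 mm in position and 0.15° in angle, so I used a value in between.

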